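# Pack and close the toolbox

### The job

Pack the toolbox and close it up: lower the flat file from the sloping rack into the toolbox's long shallow tray so that it lies flat there before you let go, and tip over the drill case standing in the deep side so that it lies flat on the rubber mat. With both packed, swing the lid fully shut without slamming it, then press the latch home against the front of the box. Leave the screwdriver and the tin where they are.

Things in the scene. Friction and masses are not known exactly. Their poses are not given: they have to be found in the camera images.
- toolbox: Grey plastic toolbox fixed to the bench, 300 (x) x 200 (y) x 66 mm high without its lid, walls 4 mm. Origin: centre of its underside, on the bench; x along its length away from the robot, y towards the lid's hinge (the latch side is -y), z up. A divider along x at y = 0, 4 mm thick, top 45 mm up, parts the shallow tray (-y) from the deep well (+y).
- tray_floor (a point): Centre of the floor of the shallow tool tray, 49 mm to -y of the toolbox's middle, 24 mm above the bench. The tray is 292 (x) x 94 mm (y) inside.
- mat_edge (a point): Middle of the near edge of the rubber mat in the deep well, on its top, 8 mm above the bench (toolbox x = -40, y = +49 mm). The well is 292 (x) x 94 mm (y) inside, floor 4 mm up; the 4 mm mat covers it from here to its far (+x) end, the near part is bare, so the edge is a 4 mm step.
- lid (a joint): Hinge angle of the black lid, rad: 0 fully shut, 1.57 upright, 1.95 at its stop. Stiff hinge (0.6 N m friction): stays where left; takes 2 to 6 N near the free edge. Lid: hollow shell 300 (x) x 200 x 30 mm, 0.35 kg. In the middle of its flat top a fixed carrying handle, 116 mm along x, 24 mm wide, 20 mm proud.
- lid_hinge (a point): Middle of the lid's hinge line, which runs along the toolbox's x at y = +100 mm, 66 mm above the bench. Turns with the lid: its y points along the lid away from the free edge, its z out of the lid's top.
- lid_edge (a point): Middle of the free edge of the lid's top (outer) face, 200 mm from the hinge and 30 mm out; with the lid shut it is 96 mm above the bench. The latch hangs here.
- latch (a joint): Angle of the grey latch flap relative to the lid, rad: 0 pressed home (flat against the front of the shut box), 1.57 straight out from it, 1.8 at its stop. Slight friction (0.06 N m, about 1.5 N at its tip), no spring: stays where left.
- latch_hinge (a point): Middle of the latch's hinge line, parallel to the toolbox's x, on the lid's free edge. With the lid shut it is 74 mm above the bench, at toolbox y = -104 mm. The flap is 50 mm wide (x), 6 mm thick outwards from this line, and reaches 48 mm from it.
- latch_tip (a point): Near the free end of the latch flap, on its outer face at mid width, 45 mm from its hinge line.
- drill_case: Closed flat steel drill case, 36 (x) x 80 (y) x 120 mm (z), about 0.4 kg, standing on its small end on the bare part of the deep well, its +x face 0 to 8 mm short of the mat's near edge. Origin: centre of its underside as it stands; its axes start along the toolbox's. Too tall for the lid to shut until it lies on a broad face.
- case_center (a point): Centre of the drill case.
- rack: Wooden rack fixed to the bench, 150 mm wide (y), 200 mm long (x). Two notched cross rails hold two tools side by side, 66 mm apart (y = +33 and -33 mm), sloping up at 35 degrees towards +x, away from the robot. Origin on the bench, straight below the middle between the two tools' origins.
- file: Flat hand file, wooden handle, about 0.13 kg, in one of the rack's notches, handle low and towards the robot. Origin on its long axis, 92 mm above the bench; x to the tip, y across, z out of its flat face. Handle 24 x 24 mm, x = -90 to +15 mm; steel blade 18 (y) x 5 mm (z), to x = +135 mm. Rails cross under it at x = -68 and +80 mm, so the origin is a good place to grip.
- screwdriver: Bystander: screwdriver, black 24 mm handle and thin 5 mm steel shaft, lying in the rack's other notch in the same attitude, origin likewise in its handle.
- tin: Bystander: closed pale metal tin, 66 mm across, 75 mm high, origin at the centre of its underside.
Mind the look-alikes: they are no part of the job. Of the things like the file, leave any that is pink; of the rest the larger one is meant.

How it is judged:
By the outcome, as a careful person would: the job done as asked, in the order asked, and still so for the second after the job is handed in, with the robot touching nothing.
It also fails if it takes over 72 s, if anything falls off the work surface, if the arm or the gripper's body presses on something with over 40 N, if the wrist force passes 120 N, or if a joint passes its speed limit or range.

### The arm

A 6-joint arm with a two-finger parallel gripper is mounted at the origin on the work surface. World frame = base frame: x ahead of the robot, y to its left, z up, the work surface at z = 0. Lengths are in m, angles in degrees, forces in N, time in s.
With the tool pointing down it reaches from about 0.375 to 0.9 m from the base axis. Payload 3.1 kg.
Tool frame: the origin (TCP) lies on the centre line of the jaws, within the pads' length; the fingertips stand 22 mm ahead of it and the grasp point (between the pads) lies 3 mm ahead of it; y points along the fingers, z is the direction in which the jaws open and shut, and the axes are right-handed (so a half turn about y gives the same grasp; the last joint's range is limited). The gripper opens to 87 mm and grips with 3 to 60 N. Pads are 19 mm wide; open, the fingers measure 117 mm over their backs; the gripper's body (75 mm by 190 mm) begins 51 mm behind the grasp point.
Start: joints at [63.111, 30.224, 82.088, -0, 67.689, -10.227], TCP at [0.179, 0.599, 0.245] pointing down, gripper open.
Joint ranges: [-176.69, 176.69], [-43.24, 126.21], [12.49, 139.97], [-82, 262], [0, 151.66], [-163.58, 163.58]. Speed limits (degrees/s): [159.86, 159.86, 180, 180, 180, 180].

### API

Orientations are given as a 3x3 rotation matrix whose columns are the frame's x, y, z axes.
In Python, from rig import bot gives the robot as it stands.
- The arm moves only by the tool jog_arm, never from a script. Its argument "motion" is one flat list of numbers, 6 for each row, row after row: the shift along the tool's x, y, z in mm, then the turn, a rotation vector about the tool's x, y, z in degrees. A call has 1 to 20 rows; each row is the pose to reach, as a shift and turn from the pose commanded when the call began, along the tool's axes at that moment; what a row does not reach only later rows make up. A row lasts 1/8 s, in which the tool goes at most 62.5 mm and 10.7 degrees, less where a joint would pass 70% of its speed; a pose out of reach is approached as far as the arm can. A call with a gripper value outside its range is refused whole. "gripper" is the opening, from 0 (shut) to 1 (fully open), set as the call begins (left out, the last holds). The fingers move at their own pace and stop on an object; the grip force is fixed at half the most. Time passes only in rows, so rows that repeat a pose let the fingers close. It gives the time, the measured TCP pose, the force and the opening at its end, in the units of the state.
- bot.read_state(): the state, without advancing time (a new reading comes with each control period).
- bot.capture(name): name is "scene" or "top" or "wrist"; returns (picture, depth): 420x560x3 uint8, red, green, blue; 420x560 float32, m along the optical axis (not along the pixel's ray), 0 where there is no reading.
- bot.get_calibration(name): a dict with "mtx" (3x3 intrinsics, pixels), "pose" (4x4, takes a point from camera to world coordinates); the wrist camera has in their place "hand_eye" (4x4, takes a point from camera to tool coordinates, whose origin is the TCP and whose axes are the tool frame's). Camera axes: x right, y up, looking along -z (the intrinsics and any distortion apply to the point x, -y, -z); pixel columns grow to the right and rows downward; lengths in m; the calibration is good to about 2 mm. A picture is of the moment at which its call begins: read the wrist's pose just before it. get_calibration takes no time and is no camera call.
- bot.hand_in(): hands the job in, once; it reports no verdict.
The state is a dict: "time_s": time; "joint_positions": joint angles; "qvel": joint speeds; "tau": joint torques, N m; "position": TCP position; "tcp_rot": TCP orientation; "force": force on the tool from outside, world axes, zero at the start; "moment": the same for the moment, N m; "opening": opening from 0.0 (shut) to 1.0 (fully open).
Only numpy, scipy, OpenCV 4.12 (cv2) and the standard library are available. Lean on these libraries where they do the work, as an engineer would, in place of code of your own. Each camera call takes 0.05 s, during which the arm holds its last target.

## Working session

There is one attempt and no reset: what is moved stays moved. The work goes in short steps, Python scripts to look and compute and a tool call to move; the robot and the scene stay as the last step left them, time stands still between calls to the robot, and variables do not carry over. Pictures are saved under pics/ and viewed, and the job is handed in when it is done.

Besides the shell and the picture viewer there is one more tool, called after "Request:" as a command line: name --argument value ..., lists and objects as JSON in quotes. jog_arm: Moves the arm, as the interface text tells. Its arguments: {"type":"object","properties":{"motion":{"type":"array","items":{"type":"number"}},"gripper":{"type":"number"}},"required":["motion"]}

```bash
ls; mkdir -p pics
python3 - <<'E'
from rig import bot
import cv2,numpy as np
for n in ["scene","top"]:
    p,d=bot.capture(n); np.savez(f"{n}0.npz",p=p,d=d); cv2.imwrite(f"pics/{n}0.png",p[:,:,::-1])
    print(n,bot.get_calibration(n))
print(bot.get_calibration("wrist"))
print(bot.read_state())
E
```

```text
pics
scene {'mtx': array([[430.79536224,   0.        , 284.38695395],
       [  0.        , 430.79536224, 208.53966251],
       [  0.        ,   0.        ,   1.        ]]), 'pose': array([[-0.16893948, -0.79717465,  0.57963095,  1.08508862],
       [ 0.98562461, -0.13776674,  0.09779802,  0.06015655],
       [ 0.00189177,  0.58782047,  0.80898919,  0.82256602],
       [ 0.        ,  0.        ,  0.        ,  1.        ]])}
top {'mtx': array([[541.6374831 ,   0.        , 282.22707469],
       [  0.        , 541.6374831 , 210.72561641],
       [  0.        ,   0.        ,   1.        ]]), 'pose': array([[ 0.02986767,  0.98985174, -0.1389297 ,  0.37101377],
       [-0.9994514 ,  0.02758466, -0.01832984, -0.06434436],
       [-0.0143115 ,  0.13940096,  0.99013259,  1.29828891],
       [ 0.        ,  0.        ,  0.        ,  1.        ]])}
{'mtx': array([[296.7174946 ,   0.        , 276.78435709],
       [  0.        , 296.7174946 , 206.88379148],
       [  0.        ,   0.        ,   1.        ]]), 'hand_eye': array([[ 1.10203478e-03, -9.59194634e-01, -2.82744477e-01,
        -7.800622
[... 340 characters left out ...]
,  8.21499184e+01, -1.55137621e-03,
        6.76904826e+01, -1.02257580e+01]), 'qvel': array([ 0.05963356, -0.04286946, -0.17556797, -0.00509803,  0.03137411,
       -0.08504853]), 'tau': array([-9.30752394e-04, -4.40989423e+01, -1.77150929e+01,  6.34925324e-02,
        5.34308399e-02, -4.20459128e-05]), 'position': array([0.17888935, 0.59819234, 0.24364701]), 'tcp_rot': array([[ 9.58009010e-01, -8.90791341e-04,  2.86736713e-01],
       [-2.86737902e-01, -1.81206219e-03,  9.58007355e-01],
       [-3.33799902e-04, -9.99997961e-01, -1.99139554e-03]]), 'force': array([ 0.26930582, -0.66835314,  0.30860462]), 'moment': array([-0.00573707, -0.01202807,  0.00656781]), 'opening': 1.001198044059312}
```

View pics/scene0.png

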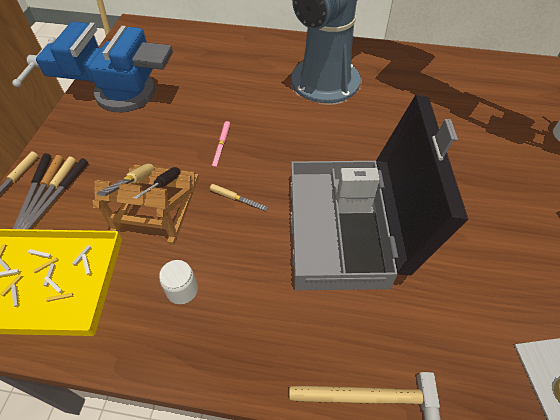

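View pics/top0.png

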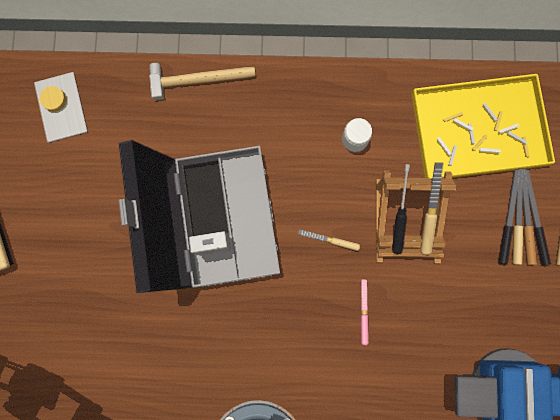

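The top picture shows the candidates for the file:
- the rack file, with a wooden handle and steel blade, at about (432,210)
- a small loose file at (328,240)
- a pink file at (364,312)
- a bunch of tools at (520,215)
- the screwdriver, with a black handle, in the other notch at (401,215)

I choose the rack file. It isn't pink, it is the larger one, and it sits in a rack notch. I'll check it in a close crop and measure.

```bash
cat > h.py <<'E'
import numpy as np,cv2
from rig import bot
def cloud(n,d,pose=None):
    c=bot.get_calibration(n);K=c["mtx"]
    T=c["pose"] if pose is None else pose@c["hand_eye"]
    v,u=np.mgrid[:d.shape[0],:d.shape[1]]
    x=(u-K[0,2])/K[0,0]*d;y=-(v-K[1,2])/K[1,1]*d
    P=np.stack([x,y,-d],-1)@T[:3,:3].T+T[:3,3]
    P[d<=0]=np.nan
    return P
def proj(n,X,pose=None):
    c=bot.get_calibration(n);K=c["mtx"]
    T=c["pose"] if pose is None else pose@c["hand_eye"]
    p=(np.atleast_2d(X)-T[:3,3])@T[:3,:3]
    return np.stack([K[0,0]*p[:,0]/-p[:,2]+K[0,2],K[1,1]*p[:,1]/p[:,2]+K[1,2]],-1)
def tcp(s=None):
    s=s or bot.read_state();T=np.eye(4);T[:3,:3]=s["tcp_rot"];T[:3,3]=s["position"];return T
E
python3 - <<'E'
from h import *
for n in ["scene","top"]:
    z=np.load(n+"0.npz");P=cloud(n,z["d"])
    np.save(n+"P.npy",P)
z=np.load("top0.npz");P=np.load("topP.npy")
a=cv2.resize(z["p"][140:290,350:500],(600,600),interpolation=cv2.INTER_CUBIC)
cv2.imwrite("pics/c1.png",a[:,:,::-1])
a=cv2.resize(z["p"][120:310,100:300],(800,760)[:2],interpolation=cv2.INTER_CUBIC)
cv2.imwrite("pics/c2.png",cv2.resize(a,(600,570))[:,:,::-1])
for (u,v) in [(330,290),(200,320),(432,190),(427,235),(401,230),(260,149),(279,275),(178,158),(191,284),(250,220),(208,241),(357,135),(210,190),(210,218)]:
    print(u,v,P[v,u].round(4))
E
```

```text
330 290 [ 0.3667 -0.1595 -0.0049]
200 320 [ 0.2875  0.1459 -0.0006]
432 190 [nan nan nan]
427 235 [ 0.4958 -0.3685  0.0816]
401 230 [ 0.5047 -0.309   0.088 ]
260 149 [0.6884 0.0148 0.0646]
279 275 [ 3.985e-01 -3.720e-02  2.000e-04]
178 158 [0.6618 0.2059 0.0646]
191 284 [0.371  0.1586 0.0716]
250 220 [0.5253 0.0349 0.0258]
208 241 [0.4648 0.1171 0.1231]
357 135 [ 0.7255 -0.2102  0.0732]
210 190 [0.5975 0.1357 0.0104]
210 218 [0.53   0.1334 0.004 ]
```

View pics/c1.png

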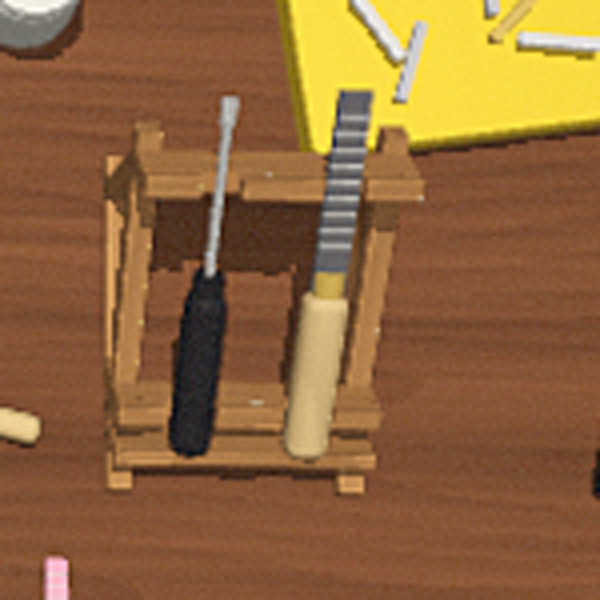

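View pics/c2.png

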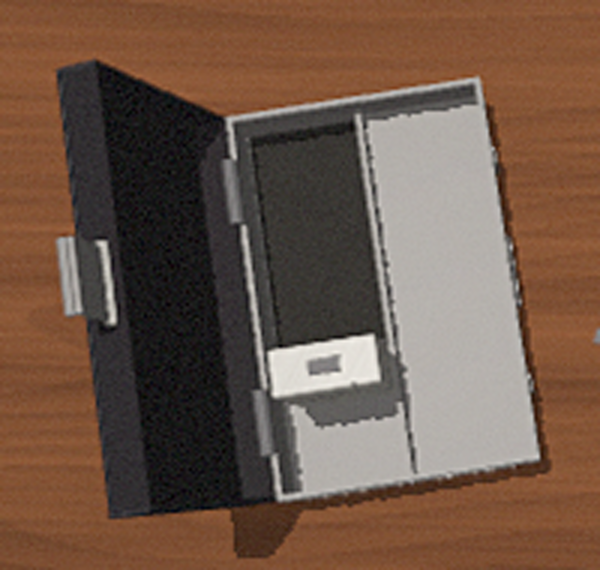

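The crop confirms that the rack file is the right-hand tool: wooden handle, ridged steel blade, lying in the notch next to the black screwdriver. Next I'll fit the poses.

```bash
cat > fit.py <<'E'
from h import *
from scipy.optimize import least_squares
Pt=np.load("topP.npy");Ps=np.load("sceneP.npy")
It=np.load("top0.npz")["p"].astype(int);Is=np.load("scene0.npz")["p"].astype(int)
P=np.concatenate([Pt.reshape(-1,3),Ps.reshape(-1,3)]);src=np.r_[np.zeros(Pt.size//3),np.ones(Ps.size//3)]
C=np.concatenate([It.reshape(-1,3),Is.reshape(-1,3)])
ok=~np.isnan(P[:,0])
P=P[ok];C=C[ok];src=src[ok]
# bench plane offsets
for s in (0,1):
    m=(src==s)&(abs(P[:,2])<.012)&(P[:,0]>.35)&(P[:,0]<.7)&(abs(P[:,1])<.35)
    A=np.c_[P[m,:2],np.ones(m.sum())];co=np.linalg.lstsq(A,P[m,2],rcond=None)[0];print("bench",s,co.round(4))
grey=(C.max(1)-C.min(1)<18)&(C.mean(1)>90)
def tb(par):
    c,s=np.cos(par[2]),np.sin(par[2]);return np.array([[c,-s],[s,c]]),par[:2]
par=np.array([.53,.08,np.radians(10)])
for s in (0,1,None):
    m=grey&(P[:,2]>.056)&(P[:,2]<.076)&(P[:,0]>.35)&(P[:,0]<.75)&(P[:,1]>-.07)&(P[:,1]<.25)
    if s is not None:m&=src==s
    Q=P[m,:2]
    p=par.copy()
    for tol in (.03,.015,.008,.006):
        def dist(p,Q):
            R,t=tb(p);q=(Q-t)@R
            d=np.stack([abs(abs(q[:,0])-.148),abs(q[:,1]+.098),abs(q[:,1]-.098)]);return d
        R,t=tb(p);q=(Q-t)@R
        dx=abs(q[:,0])-.148;dy=abs(q[:,1])-.098
        k=np.maximum(abs(dx)<tol,abs(dy)<tol)&(dx<tol)&(dy<tol)
        def f(p):
            R,t=tb(p);q=(Q[k]-t)@R
            dx=abs(q[:,0])-.148;dy=abs(q[:,1])-.098
            return np.where(abs(dx)<abs(dy),dx,dy)
        r=least_squares(f,p,loss="soft_l1",f_scale=.002);p=r.x
    print("toolbox",s,k.sum(),p[:2].round(4),np.degrees(p[2]).round(2),np.sqrt(np.mean(f(p)**2)).round(4))
E
python3 fit.py
python3 - <<'E'
from h import *
for n in("scene","top"):
  P=np.load(n+"P.npy");I=np.load(n+"0.npz")["p"].astype(int)
  m=(P[...,0]>.35)&(P[...,0]<.8)&(P[...,1]>-.46)&(P[...,1]<-.24)&(P[...,2]>.02)
  # wooden handle pale
  for nm,mm in [("handle",m&(I[...,0]>185)&(I[...,2]<170)&(I[...,2]>100)),("blade",m&(abs(I[...,0]-I[...,2])<30)&(I.sum(2)>200)),("black",m&(I.sum(2)<120))]:
    q=P[mm];
    if len(q)==0: continue
    print(n,nm,len(q),np.median(q,0).round(4),q.min(0).round(3),q.max(0).round(3))
E
```

```text
bench 0 [ 0.0035  0.0083 -0.0008]
bench 1 [-0.0039  0.0043  0.0024]
toolbox 0 938 [0.531 0.087] 10.77 0.0019
toolbox 1 962 [0.5325 0.0874] 10.63 0.0018
toolbox None 1904 [0.5318 0.0872] 10.7 0.0019
scene handle 118 [ 0.5074 -0.3695  0.0876] [ 0.46  -0.412  0.053] [ 0.59  -0.362  0.141]
scene blade 231 [ 0.6104 -0.3685  0.1456] [ 0.549 -0.455  0.02 ] [ 0.785 -0.24   0.171]
scene black 151 [ 0.5145 -0.2977  0.0822] [ 0.461 -0.363  0.046] [ 0.572 -0.295  0.119]
top handle 358 [ 0.5004 -0.3726  0.0824] [ 0.457 -0.439  0.024] [ 0.706 -0.279  0.163]
top blade 516 [ 0.6007 -0.37    0.1368] [ 0.547 -0.456  0.02 ] [ 0.787 -0.24   0.173]
top black 316 [ 0.5019 -0.3042  0.0811] [ 0.456 -0.317  0.024] [ 0.555 -0.296  0.117]
```

Run:
```python
from h import *
from scipy.optimize import least_squares
R=lambda a:np.array([[np.cos(a),-np.sin(a)],[np.sin(a),np.cos(a)]])
# file axis
for n,box in [("top",(408,450,160,256)),("scene",(95,160,160,200))]:
    P=np.load(n+"P.npy");I=np.load(n+"0.npz")["p"].astype(int)
    m=np.zeros(P.shape[:2],bool);m[box[2]:box[3],box[0]:box[1]]=1
    m&=(P[...,0]>.44)&(P[...,0]<.68)&(P[...,1]>-.41)&(P[...,1]<-.335)
    # expected slope z surf
    q=P[m];c=I[m]
    res=abs(q[:,2]-(.092+.012+(q[:,0]-.515)*np.tan(np.radians(35))))
    hd=(c[:,0]>175)&(c[:,2]>95)&(res<.025)
    bl=(abs(c[:,0]-c[:,2])<30)&(res<.025)
    for nm,k in(("handle",hd),("blade",bl),("all",hd|bl)):
        a=q[k]
        if len(a)<10: continue
        A=np.c_[a[:,0]-.5,np.ones(len(a))]
        y=np.linalg.lstsq(A,a[:,1],rcond=None)[0]; z=np.linalg.lstsq(A,a[:,2],rcond=None)[0]
        print(n,nm,len(a),"x",a[:,0].min().round(3),a[:,0].max().round(3),"yaw",np.degrees(np.arctan(y[0])).round(2),"y@.5",y[1].round(4),"pitch",np.degrees(np.arctan(z[0])).round(1),"z@.5",z[1].round(4))
# toolbox frame quantities
t=np.array([.5318,.0872]);a=np.radians(10.7)
for n in("top","scene"):
    P=np.load(n+"P.npy");I=np.load(n+"0.npz")["p"].astype(int)
    q=P.reshape(-1,3).copy();q[:,:2]=(q[:,:2]-t)@R(a);c=I.reshape(-1,3)
    k=(q[:,2]>.112)&(abs(q[:,0])<.15)&(q[:,1]>-.05)&(q[:,1]<.095)&(c.sum(1)>300)&(q[:,2]<.13)
    b=q[k];print(n,"case top",len(b),np.percentile(b,[2,50,98],axis=0).round(4).tolist())
    r=cv2.minAreaRect((b[:,:2]*1000).astype(np.float32));print(r)
    # lid: black
    k=(c.sum(1)<110)&(q[:,1]>.1)&(q[:,1]<.22)&(q[:,2]>.08)&(abs(q[:,0])<.145)
    b=q[k]; A=np.c_[b[:,2]-.066,np.ones(len(b))]
    f=np.linalg.lstsq(A,b[:,1],rcond=None)[0];print("lid inner",len(b),f,"angle from vertical",np.degrees(np.arctan(f[0])),b[:,2].max(), b[:,0].min(),b[:,0].max())
    # latch
    k=(c.sum(1)>200)&(c.max(1)-c.min(1)<25)&(q[:,1]>.1)&(q[:,1]<.3)&(q[:,2]>.18)&(abs(q[:,0])<.1)
    b=q[k];print("latch",len(b),np.percentile(b,[3,50,97],axis=0).round(4).tolist())
    k=(q[:,2]>.04)&(q[:,0]>.5)
    # tin
    p=P.reshape(-1,3);k=(p[:,2]>.065)&(p[:,2]<.085)&(c.min(1)>140)&(p[:,0]>.65)&(p[:,1]<-.1)&(p[:,1]>-.3);print("tin",p[k].mean(0))
    k=(abs(p[:,0]-.6)<.3)&(p[:,1]<-.13)&(p[:,1]>-.29)&(p[:,2]>.08);print("high near",k.sum())
```

```text
top handle 407 x 0.457 0.63 yaw -0.27 y@.5 -0.373 pitch 32.7 z@.5 0.0809
top blade 323 x 0.555 0.641 yaw 1.27 y@.5 -0.3749 pitch 34.8 z@.5 0.0726
top all 703 x 0.457 0.641 yaw 0.25 y@.5 -0.3731 pitch 31.9 z@.5 0.0804
scene handle 129 x 0.458 0.628 yaw -0.96 y@.5 -0.3703 pitch 32.8 z@.5 0.0814
scene blade 163 x 0.547 0.644 yaw 0.3 y@.5 -0.3721 pitch 34.8 z@.5 0.0718
scene all 292 x 0.458 0.644 yaw -0.57 y@.5 -0.3705 pitch 31.7 z@.5 0.0806
top case top 602 [[-0.0786, 0.0046, 0.1169], [-0.0617, 0.0429, 0.1231], [-0.0439, 0.0801, 0.1277]]
((-61.07416915893555, 42.98686599731445), (35.95191955566406, 79.72049713134766), 0.04846946895122528)
lid inner 3726 [0.1571953  0.13118725] angle from vertical 8.933522573822616 0.2655282895318807 -0.14446187403021862 0.14497963157398394
latch 344 [[-0.0252, 0.1515, 0.2613], [-0.0012, 0.1582, 0.2983], [0.0242, 0.17, 0.3122]]
tin [ 0.7357196  -0.21294773  0.07382741]
high near 334
scene case top 573 [[-0.0757, 0.0041, 0.1127], [-0.0546, 0.0419, 0.1223], [-0.0412, 0.0808, 0.1253]]
((-58.201114654541016, 43.02323913574219), (80.33322143554688, 37.5719108581543), 89.4991455078125)
lid inner 4803 [0.18698346 0.130069  ] angle from vertical 10.591062301001546 0.26105214599922877 -0.14499836698872673 0.14484761584150996
latch 508 [[-0.0231, 0.1513, 0.2604], [0.0053, 0.1581, 0.2907], [0.0258, 0.1691, 0.3092]]
tin [ 0.73892196 -0.21238321  0.07346773]
high near 478
```

```bash
cat >> h.py <<'E'
from scipy.spatial.transform import Rotation as Ro
TB=np.eye(4);_a=np.radians(10.7);TB[:2,:2]=[[np.cos(_a),-np.sin(_a)],[np.sin(_a),np.cos(_a)]];TB[:2,3]=[.5318,.0872]
def go(p,R,frame=TB,T0=None):
    """delta from the present pose to TCP p (m), rotation R, both in frame"""
    T0=tcp() if T0 is None else T0
    T=np.eye(4);T[:3,:3]=R;T[:3,3]=p;T=frame@T
    D=np.linalg.inv(T0)@T
    return (D[:3,3]*1000).round(1),Ro.from_matrix(D[:3,:3]).as_rotvec(degrees=True).round(2),T
def tool(y,z):
    y=np.array(y,float);y/=np.linalg.norm(y);z=np.array(z,float);z-=y*(z@y);z/=np.linalg.norm(z)
    return np.stack([np.cross(y,z),y,z],1)
def loc(s=None):
    D=np.linalg.inv(TB)@tcp(s);return D
E
python3 - <<'E'
from h import *
t=np.radians(20)
R=tool([0,np.sin(t),-np.cos(t)],[1,0,0])
T0=tcp()
print("up",(T0[:3,:3].T@[0,0,.16]*1000).round())
tip=np.array([-.125,.043,.108+.2]);p=tip-.022*R[:,1]
s,r,T=go(p,R);print("above",s,r,T[:3,3])
s2,r2,T=go(p-[0,0,.2],R);print(s2,r2)
print("x tool move=",R)
E
```

```text
up [  -0. -160.   -0.]
above [ 357.3  -84.3 -414.5] [11.04 61.96 18.  ] [0.40238677 0.09885041 0.32867324]
[ 357.3  115.7 -414.1] [11.04 61.96 18.  ]
x tool move= [[ 0.          0.          1.        ]
 [-0.93969262  0.34202014  0.        ]
 [-0.34202014 -0.93969262  0.        ]]
```

Request:
jog_arm --motion '[0,-60,0,0,0,0,0,-120,0,0,0,0,0,-150,0,0,0,0,60,-150,-70,2,10,3,120,-145,-138,4,20,6,180,-130,-207,6,31,9,240,-115,-276,8,41,12,290,-100,-340,9,50,15,330,-90,-385,11,58,17,357,-84,-414,11,62,18,357,-84,-414,11,62,18,357,-84,-414,11,62,18]' --gripper 0

```text
time_s: 1.6
position: [0.4031, 0.0974, 0.3282]
tcp_rot: [[0.172, -0.062, 0.983], [-0.923, 0.337, 0.183], [-0.343, -0.939, 0.001]]
force: [0.7, 0.4, 0.8]
opening: 0.008
```

Run:
```python
from h import *
s=bot.read_state();print(s["time_s"],s["joint_positions"].round(1),s["position"].round(4),s["force"].round(1));print(loc(s).round(4))
for n in["scene","wrist"]:
    p,d=bot.capture(n);cv2.imwrite(f"pics/{n}1.png",p[:,:,::-1])
```

```text
1.6 [-15.1   9.  104.5  18.6  76.2 -31.6] [0.4031 0.0974 0.3282] [0.7 0.4 0.8]
[[-2.200e-03  1.500e-03  1.000e+00 -1.246e-01]
 [-9.393e-01  3.431e-01 -2.600e-03  3.390e-02]
 [-3.431e-01 -9.393e-01  6.000e-04  3.282e-01]
 [ 0.000e+00  0.000e+00  0.000e+00  1.000e+00]]
```

View pics/scene1.png

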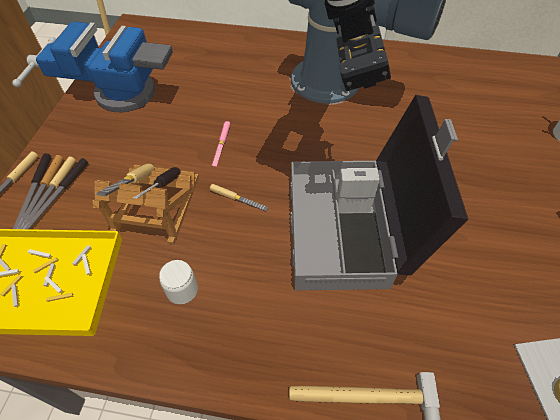

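View pics/wrist1.png

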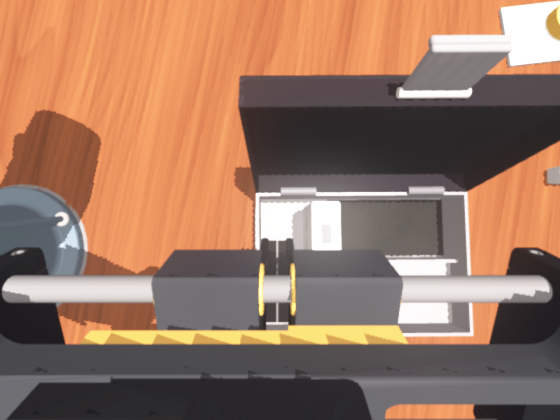

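Request:
jog_arm --motion '[14,38,0,0,0,0,28,76,0,0,0,0,42,114,0,0,0,0,56,152,0,0,0,0,68,188,0,0,0,0,68,188,8,0,0,0,68,188,16,0,0,0,68,188,24,0,0,0,68,188,30,0,0,0,68,188,35,0,0,0,68,188,40,0,0,0,68,188,45,0,0,0,68,188,50,0,0,0,68,188,54,0,0,0,68,188,58,0,0,0]'

```text
time_s: 3.58
position: [0.4597, 0.1112, 0.1286]
tcp_rot: [[0.174, -0.063, 0.983], [-0.923, 0.337, 0.185], [-0.343, -0.939, 0.001]]
force: [-1.0, 0.1, -0.1]
opening: 0.007
```

Run:
```python
from h import *
s=bot.read_state();print(s["force"].round(1));print(loc(s)[:3,3].round(4))
for n in["scene","wrist"]:
    p,d=bot.capture(n);cv2.imwrite(f"pics/{n}2.png",p[:,:,::-1])
```

```text
[-1.   0.1 -0.1]
[-0.0664  0.0369  0.1286]
```

View pics/scene2.png

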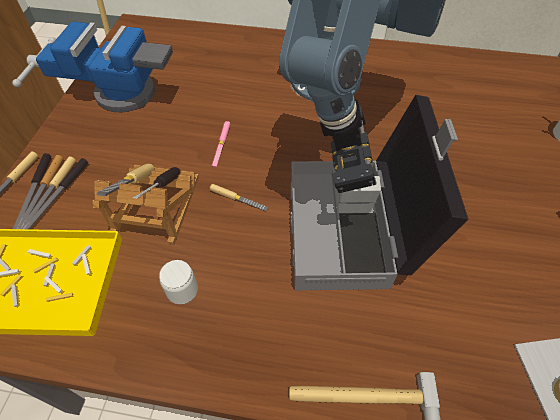

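View pics/wrist2.png

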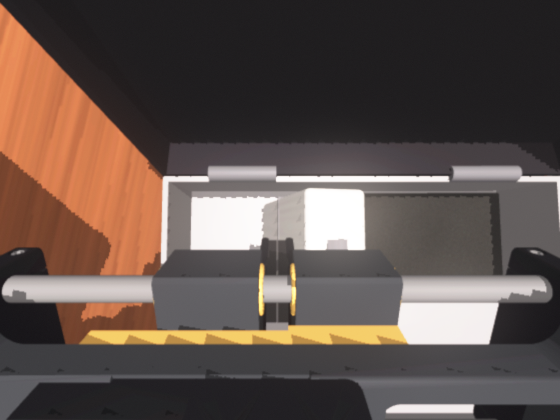

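The wrist picture shows the fingers, around (278,270), on the near face of the case. The case has begun to lean towards the mat. I'll keep pushing.

Request:
jog_arm --motion '[0,0,5,0,0,0,0,0,10,0,0,0,0,0,14,0,0,0,0,0,18,0,0,0,0,0,22,0,0,0,0,0,26,0,0,0,0,0,30,0,0,0,0,0,34,0,0,0,0,0,34,0,0,0,0,0,34,0,0,0,0,0,34,0,0,0]'

```text
time_s: 5.05
position: [0.4927, 0.1175, 0.1287]
tcp_rot: [[0.174, -0.063, 0.983], [-0.923, 0.337, 0.185], [-0.343, -0.939, 0.0]]
force: [0.8, 0.8, -0.2]
opening: 0.005
```

Run:
```python
from h import *
s=bot.read_state();print(s["force"].round(1));print(loc(s)[:3,3].round(4))
for n in["scene","wrist"]:
    p,d=bot.capture(n);cv2.imwrite(f"pics/{n}3.png",p[:,:,::-1])
```

```text
[ 0.8  0.8 -0.2]
[-0.0328  0.037   0.1287]
```

View pics/wrist3.png

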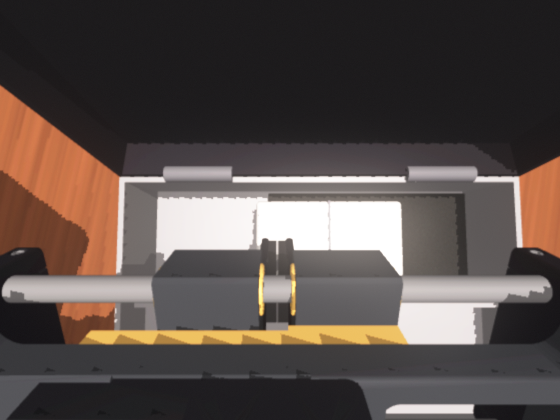

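The wrist picture shows the case lying down. Its top face spans about (258..402, 203..250), and its near end sits slightly left of the mat edge at about x=268. I'll go up and measure.

Request:
jog_arm --motion '[-48,-132,-40,0,0,0,-48,-132,-60,0,0,0,-48,-132,-60,0,0,0,-48,-132,-60,0,0,0]'

```text
time_s: 5.65
position: [0.434, 0.106, 0.2708]
tcp_rot: [[0.175, -0.059, 0.983], [-0.923, 0.336, 0.185], [-0.341, -0.94, 0.005]]
force: [0.0, -0.0, -0.2]
opening: 0.006
```

Run:
```python
from h import *
T=tcp();print(loc()[:3,3].round(4))
for n in["top","wrist","scene"]:
    p,d=bot.capture(n);cv2.imwrite(f"pics/{n}4.png",p[:,:,::-1])
    P=cloud(n,d,T if n=="wrist" else None)
    q=(P.reshape(-1,3)-TB[:3,3])@TB[:3,:3];c=p.reshape(-1,3).astype(int)
    k=(abs(q[:,0])<.14)&(q[:,1]>.0)&(q[:,1]<.094)&(q[:,2]>.032)&(q[:,2]<.06)&(c.sum(1)>330)
    b=q[k];print(n,len(b),np.percentile(b,[1,50,99],axis=0).round(4).tolist())
    k&=(q[:,1]>.012)&(q[:,1]<.078)
    b=q[k]
    if len(b)>50: print(np.linalg.lstsq(np.c_[b[:,:2],np.ones(len(b))],b[:,2],rcond=None)[0].round(4), cv2.minAreaRect((b[:,:2]*1000).astype(np.float32)))
```

```text
[-0.0926  0.0366  0.2708]
top 60 [[0.0195, 0.0001, 0.0368], [0.0686, 0.0444, 0.0432], [0.1337, 0.0803, 0.0483]]
wrist 4093 [[-0.0501, 0.0008, 0.0333], [0.0157, 0.0532, 0.0445], [0.1207, 0.0816, 0.0465]]
[0.0078 0.0017 0.0442] ((9.175331115722656, 44.90233612060547), (65.58643341064453, 119.62731170654297), 89.87584686279297)
scene 1753 [[-0.0464, 0.0005, 0.0347], [0.0192, 0.0414, 0.0427], [0.0751, 0.0813, 0.046]]
[-0.011  -0.0001  0.0427] ((11.895404815673828, 45.02136993408203), (65.966796875, 122.892578125), 89.98728942871094)
```

View pics/wrist4.png

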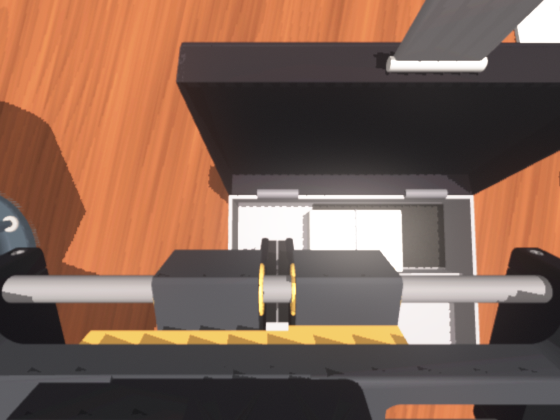

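The case lies level with its top at z≈44 mm, from toolbox x≈-50 to +70, so it is flat and well supported on the mat. Next I go to the file.

```bash
cat >> h.py <<'E'
def FF(o,yaw):
    a=np.radians(35);b=np.radians(yaw)
    x=np.array([np.cos(a)*np.cos(b),np.cos(a)*np.sin(b),np.sin(a)]);y=np.array([-np.sin(b),np.cos(b),0]);T=np.eye(4)
    T[:3,:3]=np.stack([x,y,np.cross(x,y)],1);T[:3,3]=o;return T
RB=tool([0,0,-1],[0,-1,0])
E
python3 - <<'E'
from h import *
F=FF([.538,-.371,.092],0)
print(RB)
print(go([0,0,.18],RB,F))
E
```

```text
[[-1.  0.  0.]
 [-0.  0. -1.]
 [-0. -1.  0.]]
(array([ 450.5, -133.9,  -87.3]), array([46.66, 89.44, 10.88]), array([[-0.81915204,  0.57357644,  0.        ,  0.43475624],
       [ 0.        ,  0.        , -1.        , -0.371     ],
       [-0.57357644, -0.81915204,  0.        ,  0.23944737],
       [ 0.        ,  0.        ,  0.        ,  1.        ]]))
```

Request:
jog_arm --motion '[45,-25,-9,4.6,8.9,1,90,-50,-18,9.2,17.8,2.2,135,-70,-27,13.8,26.7,3.3,180,-85,-35,18.4,35.6,4.4,225,-95,-44,23,44.5,5.5,270,-105,-53,27.6,53.4,6.6,315,-115,-61,32.2,62.3,7.7,360,-124,-70,36.8,71.2,8.8,405,-130,-79,41.4,80.1,9.9,450,-134,-87,46.7,89.4,10.9,450,-134,-87,46.7,89.4,10.9,450,-134,-87,46.7,89.4,10.9,450,-134,-87,46.7,89.4,10.9]' --gripper 0.5

```text
time_s: 7.42
position: [0.4354, -0.3694, 0.2402]
tcp_rot: [[-0.818, 0.575, 0.002], [-0.002, 0.002, -1.0], [-0.575, -0.818, -0.001]]
force: [0.2, 0.1, 0.7]
opening: 0.501
```

Run:
```python
from h import *
s=bot.read_state();T=tcp(s);print(s["joint_positions"].round(1))
p,d=bot.capture("wrist");cv2.imwrite("pics/wrist5.png",p[:,:,::-1]);np.savez("w5.npz",p=p,d=d,T=T)
```

```text
[-67.6  22.7 108.6  48.5  45.3 -11.9]
```

View pics/wrist5.png

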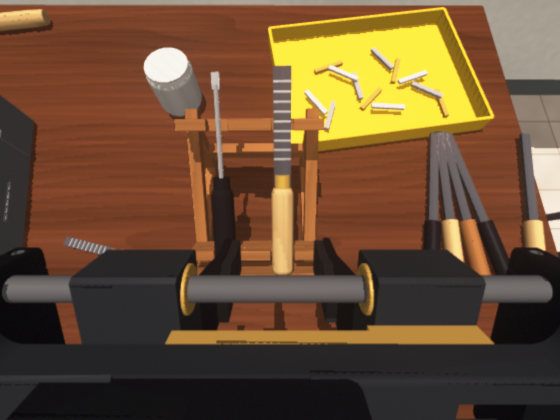

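The wrist picture shows the file running from its butt at (283,272) to its tip at (282,67), between the open fingers. The screwdriver is at x≈220. I'll fit the axis.

Run:
```python
from h import *
z=np.load("w5.npz");p=z["p"].astype(int);T=z["T"];P=cloud("wrist",z["d"],T)
F=FF([.538,-.371,.092],0);Fi=np.linalg.inv(F)
q=P@Fi[:3,:3].T+Fi[:3,3]
m=(abs(q[...,1])<.022)&(abs(q[...,0])<.16)&(q[...,2]>-.004)&(q[...,2]<.022)
m[:, :255]=0;m[:,310:]=0
v,u=np.where(m);b=q[m];print(len(b),b.min(0).round(3),b.max(0).round(3))
for lo,hi in((-.09,-.05),(-.05,-.02),(-.02,.01),(.03,.07),(.07,.1),(.1,.13)):
    k=(b[:,0]>lo)&(b[:,0]<hi)
    if k.sum()>3:print(lo,k.sum(),"y",np.percentile(b[k,1],[3,50,97]).round(4),"z",np.percentile(b[k,2],[10,50,95]).round(4))
# pixel check
for X in([-.09,0,0.],[0.015,0,.0],[0,0,0],[.135,0,.0]): print(X,proj("wrist",F[:3,:3]@X+F[:3,3],T).round(1))
```

```text
4703 [-0.16  -0.022 -0.004] [0.129 0.022 0.018]
-0.09 829 y [-0.0195 -0.0029  0.0193] z [0.0031 0.0138 0.0159]
-0.05 539 y [-0.015  -0.0038  0.0072] z [0.0107 0.0144 0.016 ]
-0.02 597 y [-0.0145 -0.0036  0.0082] z [0.0093 0.0139 0.0161]
0.03 739 y [-0.0121 -0.0026  0.0148] z [0.005  0.0059 0.0108]
0.07 814 y [-0.0193 -0.0023  0.0197] z [0.0048 0.0062 0.012 ]
0.1 574 y [-0.011  -0.0023  0.0057] z [0.005  0.006  0.0072]
[-0.09, 0, 0.0] [[278.3 266.2]]
[0.015, 0, 0.0] [[278.5 179.5]]
[0, 0, 0] [[278.5 192.9]]
[0.135, 0, 0.0] [[278.8  59. ]]
```

Run:
```python
from h import *
F=FF([.531,-.3742,.0915],.5)
for z in (.06,.012): print(go([0,0,z],RB,F)[:2])
```

```text
(array([  7.4, 116.9,   5.1]), array([-0.22, -0.31, -0.09]))
(array([  7.4, 164.9,   4.9]), array([-0.22, -0.31, -0.09]))
```

Request:
jog_arm --motion '[7,40,5,-0.2,-0.3,0,7,80,5,-0.2,-0.3,0,7,117,5,-0.2,-0.3,0,7,132,5,-0.2,-0.3,0,7,147,5,-0.2,-0.3,0,7,157,5,-0.2,-0.3,0,7,165,5,-0.2,-0.3,0,7,165,5,-0.2,-0.3,0,7,165,5,-0.2,-0.3,0]'

```text
time_s: 8.6
position: [0.5242, -0.3758, 0.1019]
tcp_rot: [[-0.818, 0.575, 0.006], [-0.006, 0.003, -1.0], [-0.575, -0.818, 0.001]]
force: [1.0, 0.5, 0.5]
opening: 0.501
```

Request:
jog_arm --motion '[0,0,0,0,0,0,0,0,0,0,0,0,0,0,0,0,0,0,0,0,0,0,0,0,0,0,0,0,0,0]' --gripper 0

```text
time_s: 9.22
position: [0.5242, -0.3756, 0.1017]
tcp_rot: [[-0.818, 0.575, 0.007], [-0.006, 0.003, -1.0], [-0.575, -0.818, 0.001]]
force: [-1.4, 0.2, 2.4]
opening: 0.277
```

Run:
```python
from h import *
s=bot.read_state();T=tcp(s);print(s["force"],s["opening"],s["position"])
p,d=bot.capture("wrist");cv2.imwrite("pics/wrist6.png",p[:,:,::-1])
```

```text
[-1.37090808  0.23153827  2.37624867] 0.2768271826484875 [ 0.52418897 -0.37558419  0.1016678 ]
```

View pics/wrist6.png

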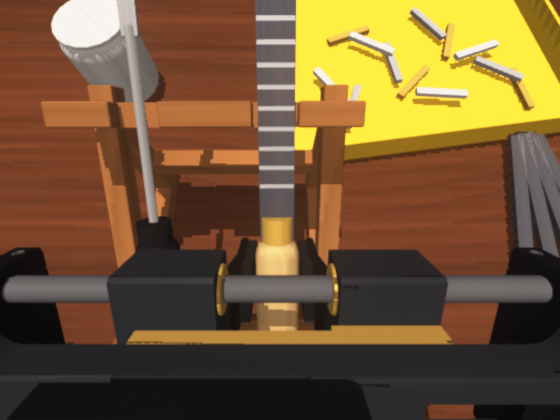

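Run:
```python
from h import *
R=tool([0,0,-1],[0,-1,0])
for z in(.18,.07,.049): print(go([-.015,-.049,z],R))
```

```text
(array([ -49.1,  -61.6, -411.8]), array([ -3.21,  -9.97, -35.01]), array([[-0.9826128 ,  0.        ,  0.18566662,  0.52615847],
       [-0.18566662,  0.        , -0.9826128 ,  0.03626697],
       [ 0.        , -1.        ,  0.        ,  0.18      ],
       [ 0.        ,  0.        ,  0.        ,  1.        ]]))
(array([  14.1,   28.4, -411.9]), array([ -3.21,  -9.97, -35.01]), array([[-0.9826128 ,  0.        ,  0.18566662,  0.52615847],
       [-0.18566662,  0.        , -0.9826128 ,  0.03626697],
       [ 0.        , -1.        ,  0.        ,  0.07      ],
       [ 0.        ,  0.        ,  0.        ,  1.        ]]))
(array([  26.2,   45.5, -411.9]), array([ -3.21,  -9.97, -35.01]), array([[-0.9826128 ,  0.        ,  0.18566662,  0.52615847],
       [-0.18566662,  0.        , -0.9826128 ,  0.03626697],
       [ 0.        , -1.        ,  0.        ,  0.049     ],
       [ 0.        ,  0.        ,  0.        ,  1.        ]]))
```

Request:
jog_arm --motion '[0,-15,0,0,0,0,0,-40,0,0,0,0,0,-70,0,0,0,0,0,-95,0,0,0,0,0,-100,-50,0,0,0,0,-100,-100,0,0,0,-5,-100,-150,0,0,0,-10,-98,-200,-0.5,-2,-6,-18,-90,-250,-1.2,-4,-14,-26,-82,-300,-1.9,-6,-22,-36,-72,-350,-2.6,-8,-29,-49,-62,-390,-3.2,-10,-35,-49,-62,-412,-3.2,-10,-35,-49,-62,-412,-3.2,-10,-35,-49,-62,-412,-3.2,-10,-35]'

```text
time_s: 11.15
position: [0.5256, 0.0384, 0.1803]
tcp_rot: [[-0.982, -0.0, 0.19], [-0.19, -0.0, -0.982], [0.0, -1.0, 0.0]]
force: [-0.6, -1.0, -1.3]
opening: 0.269
```

Run:
```python
from h import *
s=bot.read_state();T=tcp(s);print(s["force"],s["opening"]);print(loc(s).round(4), s["joint_positions"].round(1))
for n in("wrist","scene"):
    p,d=bot.capture(n);cv2.imwrite(f"pics/{n}7.png",p[:,:,::-1]);np.savez(f"{n}7.npz",p=p,d=d,T=T)
R=tool([0,0,-1],[0,-1,0])
for z in(.07,.049): print(go([-.015,-.049,z],R)[:2])
```

```text
[-0.57098781 -0.97113266 -1.30275652] 0.2689490243428375
[[-1.000e+00 -4.000e-04  4.100e-03 -1.520e-02]
 [-4.100e-03 -2.000e-04 -1.000e+00 -4.680e-02]
 [ 4.000e-04 -1.000e+00  2.000e-04  1.803e-01]
 [ 0.000e+00  0.000e+00  0.000e+00  1.000e+00]] [-8.  27.9 99.8 -0.  52.3 71.1]
(array([-1.300e+00,  1.102e+02, -1.000e-01]), array([-0.01,  0.01,  0.06]))
(array([-1.300e+00,  1.312e+02, -1.000e-01]), array([-0.01,  0.01,  0.06]))
```

View pics/wrist7.png

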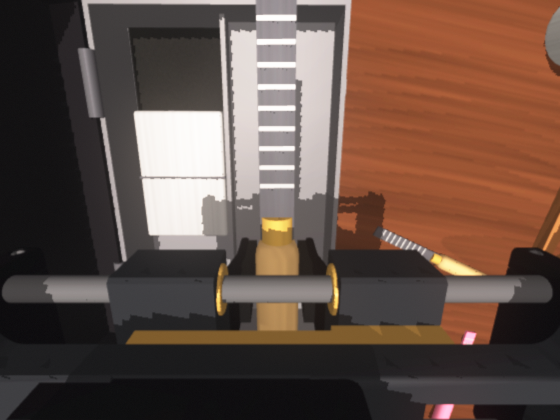

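View pics/scene7.png

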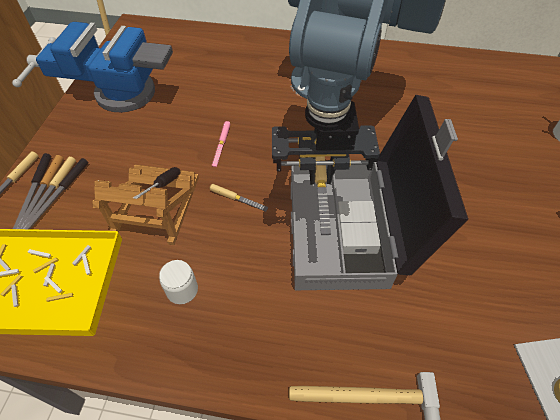

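Run:
```python
from h import *
z=np.load("wrist7.npz");P=cloud("wrist",z["d"],z["T"]);q=(P-TB[:3,3])@TB[:3,:3]
m=np.zeros(P.shape[:2],bool);m[0:330,256:298]=1
b=q[m];b=b[b[:,2]>.14]
for lo in np.arange(-.03,.13,.02):
    k=(b[:,0]>lo)&(b[:,0]<lo+.02)
    if k.sum()>20:print(lo.round(2),k.sum(),np.percentile(b[k],[5,50,95],axis=0)[:,1:].round(4).tolist())
z=np.load("scene7.npz");P=cloud("scene",z["d"]);q=(P-TB[:3,3])@TB[:3,:3]
b=q[(abs(q[...,0]-.05)<.08)&(abs(q[...,1]+.045)<.03)&(q[...,2]>.13)&(q[...,2]<.2)]
print(len(b))
for lo in np.arange(-.03,.13,.02):
    k=(b[:,0]>lo)&(b[:,0]<lo+.02)
    if k.sum()>5:print(lo.round(2),k.sum(),np.percentile(b[k],[5,50,95],axis=0)[:,1:].round(4).tolist())
```

```text
-0.03 500 [[-0.0569, 0.1741], [-0.0462, 0.1785], [-0.0359, 0.1802]]
-0.01 1482 [[-0.0556, 0.1696], [-0.0462, 0.1755], [-0.0372, 0.1792]]
0.01 2474 [[-0.0534, 0.1691], [-0.0463, 0.1741], [-0.0388, 0.2453]]
0.03 1411 [[-0.0541, 0.1688], [-0.046, 0.1698], [-0.0379, 0.1709]]
0.05 1549 [[-0.0541, 0.1687], [-0.046, 0.1698], [-0.0378, 0.1708]]
0.07 1788 [[-0.0539, 0.1686], [-0.0459, 0.1698], [-0.0377, 0.1709]]
0.09 2013 [[-0.0537, 0.1686], [-0.0459, 0.1697], [-0.0376, 0.1709]]
0.11 243 [[-0.0537, 0.1684], [-0.0459, 0.1695], [-0.038, 0.1705]]
844
-0.03 98 [[-0.0581, 0.1734], [-0.0467, 0.1784], [-0.0352, 0.1833]]
-0.01 251 [[-0.0679, 0.1617], [-0.0474, 0.1759], [-0.027, 0.1967]]
0.01 89 [[-0.0559, 0.1675], [-0.048, 0.1696], [-0.0391, 0.1753]]
0.03 79 [[-0.0556, 0.1675], [-0.0478, 0.1695], [-0.0388, 0.1713]]
0.05 85 [[-0.0553, 0.1672], [-0.0475, 0.1694], [-0.0392, 0.1714]]
0.07 89 [[-0.0556, 0.1676], [-0.0467, 0.1692], [-0.039, 0.1708]]
0.09 93 [[-0.0554, 0.1677], [-0.0471, 0.1692], [-0.0388, 0.1709]]
0.11 60 [[-0.0547, 0.166], [-0.0466, 0.1684], [-0.0385, 0.1705]]
```

Request:
jog_arm --motion '[-1,30,-2,0,0,0,-1,60,-2,0,0,0,-1,90,-2,0,0,0,-1,110,-2,0,0,0,-1,122,-2,0,0,0,-1,126,-2,0,0,0,-1,128,-2,0,0,0,-1,129,-2,0,0,0,-1,130,-2,0,0,0,-1,130,-2,0,0,0,-1,130,-2,0,0,0]'

```text
time_s: 12.62
position: [0.5266, 0.0388, 0.0503]
tcp_rot: [[-0.983, 0.0, 0.186], [-0.186, 0.0, -0.983], [-0.0, -1.0, 0.0]]
force: [-0.2, 0.6, -1.1]
opening: 0.279
```

Request:
jog_arm --motion '[0,0.5,0,0,0,0,0,1,0,0,0,0,0,1,0,0,0,0]'

```text
time_s: 13.0
position: [0.5266, 0.0387, 0.0491]
tcp_rot: [[-0.983, -0.0, 0.186], [-0.186, 0.0, -0.983], [0.0, -1.0, -0.0]]
force: [0.8, -0.4, -1.0]
opening: 0.277
```

Request:
jog_arm --motion '[0,0.5,0,0,0,0,0,1,0,0,0,0,0,1,0,0,0,0]'

```text
time_s: 13.38
position: [0.5266, 0.0387, 0.0481]
tcp_rot: [[-0.983, -0.0, 0.186], [-0.186, 0.0, -0.983], [-0.0, -1.0, -0.0]]
force: [0.7, 0.9, -0.6]
opening: 0.276
```

Request:
jog_arm --motion '[0,0.5,0,0,0,0,0,1,0,0,0,0,0,1,0,0,0,0]'

```text
time_s: 13.75
position: [0.5266, 0.0387, 0.0479]
tcp_rot: [[-0.983, 0.0, 0.186], [-0.186, -0.0, -0.983], [-0.0, -1.0, 0.0]]
force: [-1.7, -0.3, 5.5]
opening: 0.274
```

Contact is felt: 5.5 N up, with the TCP at 47.9 mm. I'll release with a partial opening and retreat.

Request:
jog_arm --motion '[0,0,0,0,0,0,0,0,0,0,0,0,0,0,0,0,0,0,0,0,0,0,0,0]' --gripper 0.48

```text
time_s: 14.25
position: [0.5266, 0.0387, 0.047]
tcp_rot: [[-0.983, -0.0, 0.186], [-0.186, 0.0, -0.983], [0.0, -1.0, -0.0]]
force: [-0.1, 0.5, -0.4]
opening: 0.475
```

Request:
jog_arm --motion '[0,-10,0,0,0,0,0,-30,0,0,0,0,0,-70,0,0,0,0,0,-120,0,0,0,0,0,-170,0,0,0,0,0,-220,0,0,0,0,0,-220,0,0,0,0]'

```text
time_s: 15.12
position: [0.5291, 0.0384, 0.2722]
tcp_rot: [[-0.982, 0.011, 0.186], [-0.186, -0.001, -0.983], [-0.011, -1.0, 0.003]]
force: [-0.2, -0.3, -1.2]
opening: 0.482
```

Run:
```python
from h import *
s=bot.read_state();T=tcp(s);print(s["force"],s["opening"]);print(loc(s)[:3,3].round(4))
for n in("wrist","scene"):
    p,d=bot.capture(n);cv2.imwrite(f"pics/{n}8.png",p[:,:,::-1]);np.savez(f"{n}8.npz",p=p,d=d,T=T)
    P=cloud(n,d,T if n=="wrist" else None);q=(P-TB[:3,3])@TB[:3,:3]
    b=q[(abs(q[...,0])<.14)&(abs(q[...,1]+.047)<.012)&(q[...,2]>.031)&(q[...,2]<.07)];print(n,len(b))
    for lo in np.arange(-.13,.13,.02):
        k=(b[:,0]>lo)&(b[:,0]<lo+.02)
        if k.sum()>5:print(lo.round(2),k.sum(),np.percentile(b[k],[5,50,95],axis=0)[:,1:].round(4).tolist())
```

```text
[-0.17424075 -0.3201749  -1.19089135] 0.4821704870927779
[-0.0117 -0.0474  0.2722]
wrist 2359
-0.11 101 [[-0.0561, 0.0493], [-0.0469, 0.0531], [-0.0376, 0.0546]]
-0.09 263 [[-0.0573, 0.0471], [-0.0469, 0.0523], [-0.0364, 0.0543]]
-0.07 271 [[-0.0573, 0.0459], [-0.0456, 0.0507], [-0.0353, 0.0528]]
-0.05 276 [[-0.0572, 0.0447], [-0.0469, 0.0492], [-0.0354, 0.0512]]
-0.03 284 [[-0.0571, 0.0432], [-0.0457, 0.0478], [-0.0356, 0.0497]]
-0.01 268 [[-0.0558, 0.0382], [-0.0457, 0.044], [-0.0369, 0.0478]]
0.01 228 [[-0.0546, 0.0344], [-0.0458, 0.036], [-0.0382, 0.0422]]
0.03 255 [[-0.0545, 0.0329], [-0.0458, 0.0345], [-0.0371, 0.0359]]
0.05 246 [[-0.0545, 0.0314], [-0.0458, 0.0328], [-0.0372, 0.0344]]
0.07 148 [[-0.0544, 0.0311], [-0.0459, 0.0318], [-0.0374, 0.033]]
0.09 19 [[-0.0533, 0.031], [-0.0483, 0.0313], [-0.0385, 0.0316]]
scene 694
-0.11 27 [[-0.057, 0.0477], [-0.0483, 0.0524], [-0.0392, 0.0536]]
-0.09 77 [[-0.0581, 0.0437], [-0.0475, 0.052], [-0.0359, 0.0548]]
-0.07 74 [[-0.057, 0.046], [-0.0478, 0.0504], [-0.0371, 0.0539]]
-0.05 80 [[-0.0579, 0.0415], [-0.0474, 0.0486], [-0.0362, 0.0523]]
-0.03 82 [[-0.0569, 0.0439], [-0.0471, 0.0474], [-0.037, 0.0501]]
-0.01 93 [[-0.0572, 0.0359], [-0.0472, 0.0433], [-0.0356, 0.0473]]
0.01 70 [[-0.054, 0.0337], [-0.0456, 0.0364], [-0.0386, 0.0427]]
0.03 70 [[-0.0534, 0.0325], [-0.0462, 0.0345], [-0.0378, 0.037]]
0.05 65 [[-0.0536, 0.0314], [-0.0455, 0.0331], [-0.0376, 0.0353]]
0.07 42 [[-0.0528, 0.0311], [-0.0448, 0.032], [-0.0377, 0.0339]]
0.09 13 [[-0.0529, 0.0311], [-0.0463, 0.0319], [-0.0375, 0.0327]]
```

View pics/wrist8.png

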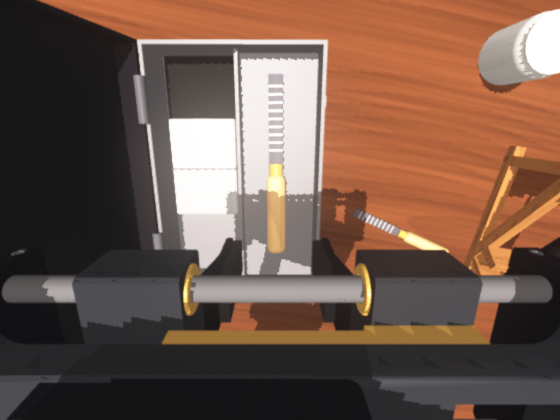

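The wrist picture shows the file, (276,75)–(276,250), lying in the tray, and the case flat on the mat. Now the lid. I'll go behind it with closed fingers, tilted outward.

```bash
cat >> h.py <<'E'
def lidpose(th,gap,s=.175,x=-.115):
    t=np.radians(th);d=np.array([0,-np.cos(t),np.sin(t)]);n=np.array([0,np.sin(t),np.cos(t)])
    c=np.array([x,.1,.066])+s*d+(.03+gap)*n
    ph=np.radians(10+35*th/100)
    R=tool([0,-np.sin(ph),-np.cos(ph)],[1,0,0])
    return c-.022*R[:,1],R
E
python3 - <<'E'
from h import *
T0=tcp();print("up",(T0[:3,:3].T@[0,0,.17]*1000).round())
p,R=lidpose(100,.045)
print(p,go(p+[0,0,.17],R)); print(go(p,R)[:2])
Tup=T0.copy();Tup[2,3]+=.16
E
```

```text
up [  -0. -170.    0.]
[-0.115       0.21980536  0.24087409] (array([ 100.2, -143.2, -266.4]), array([ 35.1 , -84.93, -35.22]), array([[ 0.13128612,  0.13128612,  0.9826128 ,  0.37798901],
       [-0.69481217, -0.69481217,  0.18566662,  0.2818319 ],
       [ 0.70710678, -0.70710678,  0.        ,  0.41087409],
       [ 0.        ,  0.        ,  0.        ,  1.        ]]))
(array([ 100.4,   26.8, -266.4]), array([ 35.1 , -84.93, -35.22]))
```

Request:
jog_arm --motion '[0,-60,0,0,0,0,0,-120,0,0,0,0,10,-160,-20,3,-8,-3,20,-160,-50,7,-17,-7,30,-160,-80,10,-25,-10,40,-160,-110,14,-34,-14,50,-158,-140,17,-42,-17,60,-156,-170,21,-51,-21,70,-154,-200,24,-59,-24,80,-150,-225,28,-68,-28,90,-147,-250,31,-76,-31,100,-143,-266,35,-85,-35,100,-143,-266,35,-85,-35,100,-143,-266,35,-85,-35]' --gripper 0

```text
time_s: 16.98
position: [0.379, 0.2811, 0.4094]
tcp_rot: [[0.132, 0.13, 0.983], [-0.697, -0.693, 0.185], [0.705, -0.709, -0.001]]
force: [0.1, 0.6, -0.2]
opening: 0.002
```

Run:
```python
from h import *
s=bot.read_state();T=tcp(s);print(s["joint_positions"].round(1));print(loc(s).round(4))
p,R=lidpose(100,.045);print(go(p,R)[:2])
for n in("scene",):
    p,d=bot.capture(n);cv2.imwrite(f"pics/{n}9.png",p[:,:,::-1])
```

```text
[ 43.5  22.5  81.7 -37.1 101.3  33.8]
[[ 3.000e-04 -9.000e-04  1.000e+00 -1.141e-01]
 [-7.093e-01 -7.049e-01 -4.000e-04  2.189e-01]
 [ 7.049e-01 -7.093e-01 -9.000e-04  4.094e-01]
 [ 0.000e+00  0.000e+00  0.000e+00  1.000e+00]]
(array([-119.5,  118.9,   -0.7]), array([ 0.05,  0.02, -0.18]))
```

View pics/scene9.png

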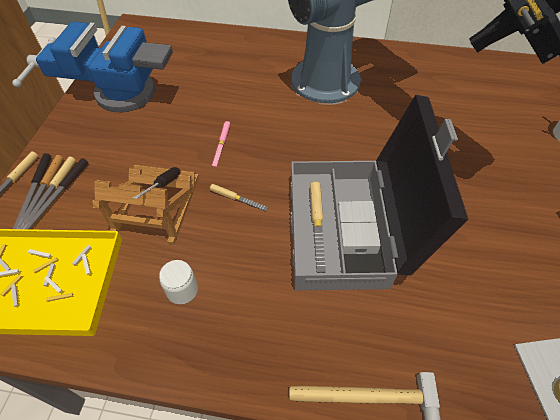

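Request:
jog_arm --motion '[-30,30,0,0,0,0,-60,60,0,0,0,0,-90,90,0,0,0,0,-120,119,0,0,0,0,-120,119,0,0,0,0,-120,119,0,0,0,0]'

```text
time_s: 17.77
position: [0.3798, 0.2827, 0.2426]
tcp_rot: [[0.13, 0.132, 0.983], [-0.698, -0.691, 0.185], [0.704, -0.71, 0.002]]
force: [-0.3, 0.1, 0.2]
opening: 0.005
```

```bash
cat > arc.py <<'E'
from h import *
import sys
s=bot.read_state();T0=tcp(s);print(s["time_s"],loc(s)[:3,3].round(4),s["force"].round(1))
for a in sys.argv[1:]:
    th,g=map(float,a.split(","));p,R=lidpose(th,g/1000);x,r,_=go(p,R,T0=T0)
    print(a,", ".join(f"{v:.0f}" if i<3 else f"{v:.1f}" for i,v in enumerate(list(x)+list(r))))
E
python3 arc.py 100,35 100,25 100,15 100,5 97,5 94,5 91,5 88,5 85,5 82,5 79,5 76,5 73,5 70,5 67,5 64,5 61,5 58,5
python3 - <<'E'
from h import *
p,d=bot.capture("scene");cv2.imwrite("pics/scene10.png",p[:,:,::-1])
E
```

```text
17.775 [-0.1131  0.2203  0.2426] [-0.3  0.1  0.2]
100,35 7, 7, -2, -0.1, -0.1, -0.3
100,25 16, 13, -2, -0.1, -0.1, -0.3
100,15 24, 19, -2, -0.1, -0.1, -0.3
100,5 32, 24, -2, -0.1, -0.1, -0.3
97,5 41, 28, -2, -0.1, -0.1, 0.8
94,5 50, 33, -2, -0.1, -0.1, 1.8
91,5 58, 38, -2, -0.1, -0.1, 2.9
88,5 66, 43, -2, -0.1, -0.1, 3.9
85,5 74, 48, -2, -0.1, -0.1, 5.0
82,5 82, 54, -2, -0.1, -0.1, 6.0
79,5 89, 61, -2, -0.1, -0.1, 7.1
76,5 96, 68, -2, -0.1, -0.1, 8.1
73,5 102, 75, -2, -0.1, -0.1, 9.2
70,5 108, 82, -2, -0.1, -0.1, 10.2
67,5 114, 90, -2, -0.1, -0.1, 11.3
64,5 120, 98, -2, -0.1, -0.1, 12.3
61,5 124, 106, -2, -0.1, -0.1, 13.4
58,5 129, 115, -2, -0.1, -0.1, 14.4
```

View pics/scene10.png

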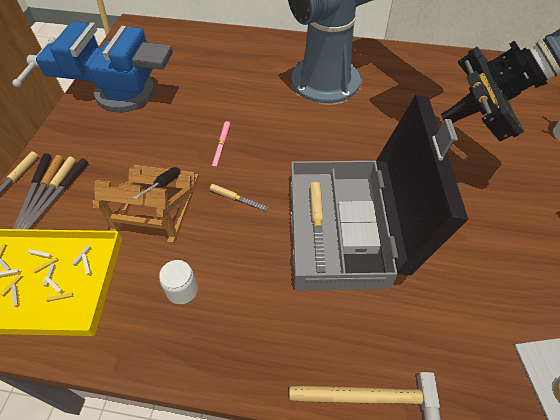

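Request:
jog_arm --motion '[7,7,-2,0,0,0,16,13,-2,0,0,0,24,19,-2,0,0,0,32,24,-2,0,0,0,41,28,-2,0,0,0.8,50,33,-2,0,0,1.8,58,38,-2,0,0,2.9,66,43,-2,0,0,3.9,74,48,-2,0,0,5,82,54,-2,0,0,6,89,61,-2,0,0,7,96,68,-2,0,0,8,102,75,-2,0,0,9,108,82,-2,0,0,10,108,82,-2,0,0,10]'

```text
time_s: 19.7
position: [0.4013, 0.1488, 0.2593]
tcp_rot: [[0.152, 0.104, 0.983], [-0.806, -0.562, 0.185], [0.572, -0.82, -0.001]]
force: [-0.7, 0.1, 0.2]
opening: 0.006
```

```bash
python3 arc.py 67,5 64,5 61,5 58,5 55,5 52,5 49,5 46,5 43,5 40,5 37,5 34,5 31,5 28,5 25,5 22,5 19,5 16,5 13,5
python3 - <<'E'
from h import *
p,d=bot.capture("scene");cv2.imwrite("pics/scene11.png",p[:,:,::-1])
E
```

```text
19.7 [-0.1168  0.0848  0.2593] [-0.7  0.1  0.2]
67,5 7, 5, 2, 0.1, -0.0, 1.4
64,5 14, 12, 2, 0.1, -0.0, 2.5
61,5 20, 20, 2, 0.1, -0.0, 3.5
58,5 26, 27, 2, 0.1, -0.0, 4.6
55,5 31, 35, 2, 0.1, -0.0, 5.6
52,5 36, 43, 2, 0.1, -0.0, 6.7
49,5 41, 51, 2, 0.1, -0.0, 7.7
46,5 45, 60, 2, 0.1, -0.0, 8.8
43,5 49, 69, 2, 0.1, -0.0, 9.8
40,5 52, 78, 2, 0.1, -0.0, 10.9
37,5 55, 87, 2, 0.1, -0.0, 11.9
34,5 57, 96, 2, 0.1, -0.0, 13.0
31,5 59, 106, 2, 0.1, -0.0, 14.0
28,5 61, 115, 2, 0.1, -0.0, 15.1
25,5 62, 124, 2, 0.1, -0.0, 16.1
22,5 62, 134, 2, 0.1, -0.0, 17.2
19,5 62, 143, 2, 0.1, -0.0, 18.2
16,5 61, 153, 2, 0.1, -0.0, 19.3
13,5 60, 162, 2, 0.1, -0.0, 20.3
```

View pics/scene11.png

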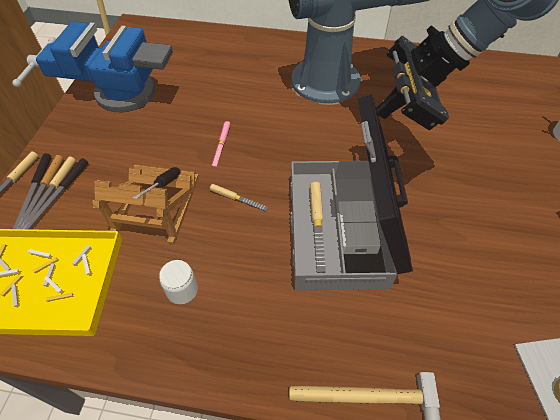

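The lid is following, now about 70°, with the finger on its near top end. I'll continue the arc.

Request:
jog_arm --motion '[7,5,2,0,0,1.4,14,12,2,0,0,2.5,20,20,2,0,0,3.5,26,27,2,0,0,4.6,31,35,2,0,0,5.6,36,43,2,0,0,6.7,41,51,2,0,0,7.7,45,60,2,0,0,8.8,49,69,2,0,0,9.8,52,78,2,0,0,10.9,55,87,2,0,0,11.9,57,96,2,0,0,13,59,106,2,0,0,14,61,115,2,0,0,15.1,62,124,2,0,0,16.1,62,134,2,0,0,17.2,62,143,2,0,0,18.2,62,143,2,0,0,18.2]'

```text
time_s: 22.0
position: [0.4284, 0.0199, 0.1764]
tcp_rot: [[0.178, 0.052, 0.983], [-0.942, -0.28, 0.185], [0.285, -0.959, -0.001]]
force: [0.1, 0.0, 0.1]
opening: 0.009
```

```bash
python3 arc.py 19,5 17,5 15,5 13,5 11,5 9,5 7,5 5.5,5 4,5 3,5 2,5 1,5 0,5 0,3 0,1 0,-1
python3 - <<'E'
from h import *
p,d=bot.capture("scene");cv2.imwrite("pics/scene12.png",p[:,:,::-1])
E
```

```text
22.0 [-0.1141 -0.0469  0.1764] [0.1 0.  0.1]
19,5 1, -0, -1, 0.1, -0.0, -0.1
17,5 3, 6, -1, 0.1, -0.0, 0.6
15,5 4, 12, -1, 0.1, -0.0, 1.3
13,5 5, 18, -1, 0.1, -0.0, 2.0
11,5 6, 24, -1, 0.1, -0.0, 2.7
9,5 7, 30, -1, 0.1, -0.0, 3.4
7,5 8, 36, -1, 0.1, -0.0, 4.1
5.5,5 8, 41, -1, 0.1, -0.0, 4.6
4,5 8, 46, -1, 0.1, -0.0, 5.1
3,5 8, 49, -1, 0.1, -0.0, 5.5
2,5 8, 52, -1, 0.1, -0.0, 5.8
1,5 8, 55, -1, 0.1, -0.0, 6.2
0,5 8, 58, -1, 0.0, -0.0, 6.5
0,3 7, 60, -1, 0.0, -0.0, 6.5
0,1 7, 62, -1, 0.0, -0.0, 6.5
0,-1 6, 64, -1, 0.0, -0.0, 6.5
```

View pics/scene12.png

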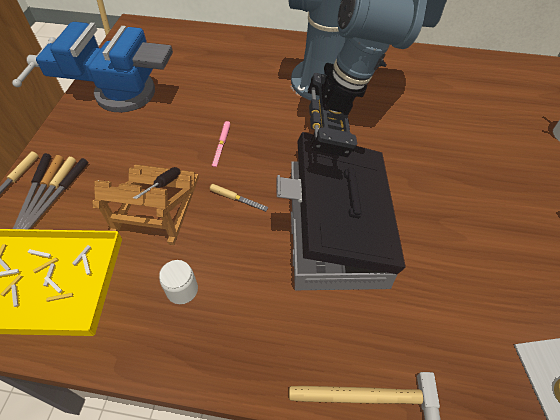

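Request:
jog_arm --motion '[3,6,-1,0,0,0.6,4,12,-1,0,0,1.3,5,18,-1,0,0,2,6,24,-1,0,0,2.7,7,30,-1,0,0,3.4,8,36,-1,0,0,4.1,8,41,-1,0,0,4.6,8,45,-1,0,0,5,8,48,-1,0,0,5.4,8,51,-1,0,0,5.8,8,53,-1,0,0,6,8,55,-1,0,0,6.2,8,57,-1,0,0,6.5,8,58,-1,0,0,6.5,8,59,-1,0,0,6.5,8,59,-1,0,0,6.5,8,59,-1,0,0,6.5]'

```text
time_s: 24.18
position: [0.4317, -0.0036, 0.1226]
tcp_rot: [[0.184, 0.032, 0.982], [-0.967, -0.172, 0.186], [0.175, -0.985, -0.0]]
force: [-1.1, -0.5, 0.4]
opening: 0.003
```

Request:
jog_arm --motion '[0,1,0,0,0,0,0,2,0,0,0,0,0,2,0,0,0,0]'

```text
time_s: 24.55
position: [0.4318, -0.004, 0.1206]
tcp_rot: [[0.184, 0.032, 0.982], [-0.967, -0.172, 0.186], [0.175, -0.985, -0.0]]
force: [0.0, -0.3, 0.6]
opening: 0.001
```

Request:
jog_arm --motion '[0,0.7,0,0,0,0,0,1.5,0,0,0,0,0,1.5,0,0,0,0]'

```text
time_s: 24.92
position: [0.4319, -0.0042, 0.1194]
tcp_rot: [[0.183, 0.033, 0.982], [-0.967, -0.172, 0.186], [0.175, -0.985, 0.0]]
force: [-1.4, 2.3, 4.8]
opening: 0.006
```

Run:
```python
from h import *
print(loc()[:3,3])
p,d=bot.capture("scene");cv2.imwrite("pics/scene13.png",p[:,:,::-1])
q=(cloud("scene",d)-TB[:3,3])@TB[:3,:3];c=p.sum(2)
for y in(-.09,-.07,-.05,-.03,.03,.06,.09):
    k=(abs(q[...,1]-y)<.006)&(q[...,0]>.08)&(q[...,0]<.14)&(c<150)&(q[...,2]>.08);print(y,k.sum(),np.median(q[k][:,2]).round(4))
k=(q[...,1]<-.108)&(q[...,1]>-.2)&(abs(q[...,0])<.04)&(q[...,2]>.04);print("latch",np.percentile(q[k],[3,50,97],axis=0).round(4).tolist())
for lo in np.arange(-.16,-.1,.01):
    kk=k&(q[...,1]>lo)&(q[...,1]<lo+.01)
    if kk.sum()>3:print(lo.round(2),kk.sum(),np.median(q[kk],0).round(4))
```

```text
[-0.11515583 -0.07126453  0.11943066]
-0.09 54 0.0945
-0.07 106 0.096
-0.05 115 0.0961
-0.03 126 0.0961
0.03 135 0.0962
0.06 131 0.096
0.09 101 0.0948
latch [[-0.0226, -0.1515, 0.0721], [0.0026, -0.1303, 0.0764], [0.0249, -0.1092, 0.0801]]
-0.16 21 [ 0.0039 -0.1515  0.0783]
-0.15 102 [ 0.004  -0.1453  0.075 ]
-0.14 98 [ 0.0022 -0.1346  0.0753]
-0.13 80 [ 0.002  -0.1249  0.0765]
-0.12 100 [ 0.003  -0.1153  0.0775]
-0.11 20 [ 0.0035 -0.109   0.0784]
```

Request:
jog_arm --motion '[0,0.7,0,0,0,0,0,1.2,0,0,0,0,0,1.2,0,0,0,0]'

```text
time_s: 25.35
position: [0.4319, -0.0043, 0.1191]
tcp_rot: [[0.183, 0.033, 0.983], [-0.967, -0.172, 0.186], [0.175, -0.985, 0.001]]
force: [-3.6, 3.8, 15.9]
opening: 0.003
```

The lid is shut: its top is level at 96 mm and it was pressed with about 16 N. Next is the latch, whose flap sticks straight out at z≈76 mm, y -104 to -152.

```bash
cat > lat.py <<'E'
from h import *
import sys
def latpose(al,gap,r=.038,x=0):
    a=np.radians(al);e=np.array([0,-np.sin(a),-np.cos(a)]);n=np.array([0,-np.cos(a),np.sin(a)])
    c=np.array([x,-.104,.074])+r*e+(.006+gap)*n
    ph=np.radians(20+25*(1-al/90));R=tool([0,np.sin(ph),-np.cos(ph)],[1,0,0])
    return c-.022*R[:,1],R
s=bot.read_state();T0=tcp(s);print(s["time_s"],loc(s)[:3,3].round(4),s["force"].round(1))
for a in sys.argv[1:]:
    al,g=map(float,a.split(","));p,R=latpose(al,g/1000);x,r,_=go(p,R,T0=T0)
    print(a,p.round(3),", ".join(f"{v:.0f}" if i<3 else f"{v:.1f}" for i,v in enumerate(list(x)+list(r))))
E
python3 lat.py 90,70 90,30; python3 -c "
from h import *
print((tcp()[:3,:3].T@[0,0,100]).round())"
```

```text
25.35 [-0.1152 -0.0713  0.1191] [-3.6  3.8 15.9]
90,70 [ 0.    -0.15   0.171] 86, -37, 115, -0.0, 0.0, 30.1
90,30 [ 0.    -0.15   0.131] 79, 2, 115, -0.0, 0.0, 30.1
[ 18. -98.   0.]
```

Request:
jog_arm --motion '[4,-20,0,0,0,0,14,-70,0,0,0,0,40,-70,30,0,0,10,65,-60,70,0,0,20,86,-37,115,0,0,30.1,86,-37,115,0,0,30.1,80,-3,115,0,0,30.1,79,2,115,0,0,30.1,79,2,115,0,0,30.1,79,2,115,0,0,30.1]'

```text
time_s: 26.6
position: [0.5601, -0.0596, 0.1314]
tcp_rot: [[0.176, -0.062, 0.982], [-0.923, 0.335, 0.187], [-0.341, -0.94, 0.002]]
force: [0.3, 0.2, 0.1]
opening: 0.006
```

```bash
python3 lat.py 90,22 90,14 90,7 84,7 78,7 72,7 66,7 60,7 54,7 48,7 42,7 36,7 30,7 24,7 18,7 12,7 6,7 0,7
python3 - <<'E'
from h import *
p,d=bot.capture("scene");cv2.imwrite("pics/scene14.png",p[:,:,::-1])
E
```

```text
26.6 [ 0.0005 -0.1495  0.1314] [0.3 0.2 0.1]
90,22 [ 0.    -0.15   0.123] 3, 8, -0, -0.1, 0.1, 0.1
90,14 [ 0.    -0.15   0.115] 6, 16, -0, -0.1, 0.1, 0.1
90,7 [ 0.    -0.15   0.108] 8, 22, -0, -0.1, 0.1, 0.1
84,7 [ 0.    -0.151  0.103] 11, 26, -1, -0.1, 0.1, 1.7
78,7 [ 0.    -0.153  0.099] 14, 29, -1, -0.1, 0.1, 3.4
72,7 [ 0.    -0.153  0.095] 16, 33, -1, -0.1, 0.1, 5.1
66,7 [ 0.    -0.154  0.09 ] 18, 37, -1, -0.1, 0.1, 6.7
60,7 [ 0.    -0.154  0.086] 20, 42, -1, -0.1, 0.1, 8.4
54,7 [ 0.    -0.153  0.081] 21, 46, -1, -0.1, 0.1, 10.1
48,7 [ 0.    -0.152  0.077] 21, 50, -1, -0.1, 0.1, 11.7
42,7 [ 0.    -0.151  0.073] 22, 54, -1, -0.1, 0.1, 13.4
36,7 [ 0.    -0.149  0.069] 21, 59, -1, -0.1, 0.1, 15.1
30,7 [ 0.    -0.147  0.065] 20, 63, -1, -0.1, 0.1, 16.7
24,7 [ 0.    -0.145  0.062] 19, 67, -1, -0.1, 0.1, 18.4
18,7 [ 0.    -0.142  0.059] 18, 71, -1, -0.1, 0.1, 20.1
12,7 [ 0.    -0.139  0.056] 16, 74, -1, -0.1, 0.1, 21.7
6,7 [ 0.    -0.136  0.054] 14, 78, -1, -0.1, 0.1, 23.4
0,7 [ 0.    -0.133  0.052] 11, 81, -1, -0.1, 0.1, 25.1
```

View pics/scene14.png

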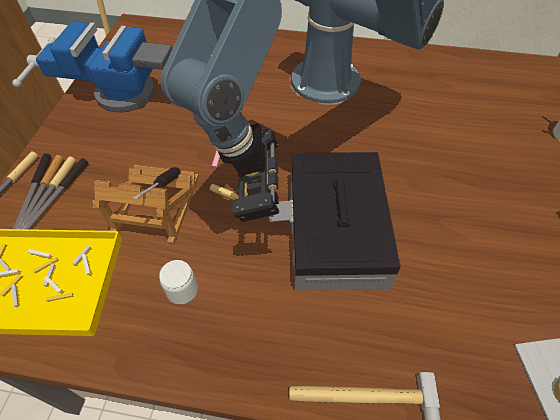

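```bash
sed -i 's/20+25/20+15/' lat.py; python3 lat.py 90,20 90,7 80,7 70,7 60,7 52,7 44,7 36,7 28,7 22,7 16,7 12,7 8,7
```

```text
26.65 [ 0.0005 -0.1496  0.1314] [1.  0.3 0.1]
90,20 [ 0.    -0.15   0.121] 4, 10, -1, -0.1, 0.1, 0.1
90,7 [ 0.    -0.15   0.108] 8, 22, -1, -0.1, 0.1, 0.1
80,7 [ 0.    -0.152  0.101] 12, 28, -1, -0.1, 0.1, 1.7
70,7 [ 0.    -0.153  0.093] 16, 35, -1, -0.1, 0.1, 3.4
60,7 [ 0.    -0.153  0.086] 18, 41, -1, -0.1, 0.1, 5.1
52,7 [ 0.    -0.152  0.081] 19, 47, -1, -0.1, 0.1, 6.4
44,7 [ 0.    -0.15   0.075] 20, 53, -1, -0.1, 0.1, 7.7
36,7 [ 0.    -0.148  0.07 ] 19, 58, -1, -0.1, 0.1, 9.1
28,7 [ 0.    -0.144  0.066] 18, 64, -1, -0.1, 0.1, 10.4
22,7 [ 0.    -0.142  0.062] 16, 68, -1, -0.1, 0.1, 11.4
16,7 [ 0.    -0.139  0.06 ] 14, 71, -1, -0.1, 0.1, 12.4
12,7 [ 0.    -0.137  0.058] 13, 73, -1, -0.1, 0.1, 13.1
8,7 [ 0.    -0.134  0.056] 11, 76, -1, -0.1, 0.1, 13.7
```

Request:
jog_arm --motion '[4,10,0,0,0,0,8,22,0,0,0,0,12,28,0,0,0,1.7,16,35,0,0,0,3.4,18,41,0,0,0,5.1,19,47,0,0,0,6.4,20,53,0,0,0,7.7,19,58,0,0,0,9.1,18,64,0,0,0,10.4,16,68,0,0,0,11.4,14,71,0,0,0,12.4,13,73,0,0,0,13.1,11,76,0,0,0,13.7,11,76,0,0,0,13.7,11,76,0,0,0,13.7]'

```text
time_s: 28.52
position: [0.5567, -0.0443, 0.0546]
tcp_rot: [[0.155, -0.104, 0.982], [-0.817, 0.545, 0.186], [-0.555, -0.832, -0.0]]
force: [0.4, -1.0, 0.7]
opening: 0.004
```

```bash
python3 lat.py 8,7 4,7 0,7 0,5 0,3 0,1 0,-1
python3 - <<'E'
from h import *
for n in("scene","top"):
  p,d=bot.capture(n);cv2.imwrite(f"pics/{n}15.png",p[:,:,::-1])
E
```

```text
28.525 [ 0.     -0.1339  0.0546] [ 0.4 -1.   0.7]
8,7 [ 0.    -0.134  0.056] -1, -2, -0, 0.0, 0.0, -0.1
4,7 [ 0.    -0.132  0.055] -2, 0, 0, 0.0, 0.0, 0.6
0,7 [ 0.    -0.13   0.054] -3, 3, 0, 0.0, 0.0, 1.3
0,5 [ 0.    -0.128  0.054] -5, 4, 0, 0.0, 0.0, 1.3
0,3 [ 0.    -0.126  0.054] -7, 5, 0, 0.0, 0.0, 1.3
0,1 [ 0.    -0.124  0.054] -8, 6, 0, 0.0, 0.0, 1.3
0,-1 [ 0.    -0.122  0.054] -10, 7, 0, 0.0, 0.0, 1.3
```

View pics/scene15.png

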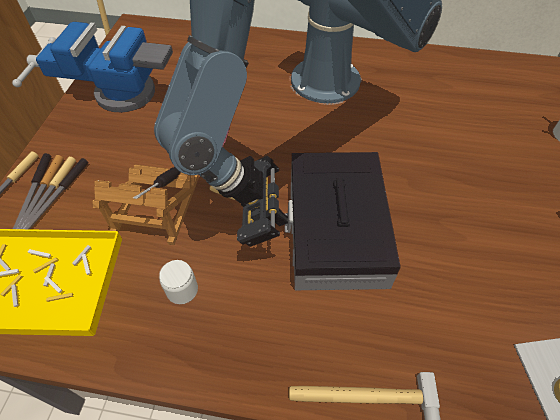

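The flap is folded nearly home, seen at (290,215). The wrist looks clear of the screwdriver. I'll push in steps, watching the force.

Request:
jog_arm --motion '[-2,0,0,0,0,0.6,-3,2,0,0,0,1.3,-4,3,0,0,0,1.3,-5,4,0,0,0,1.3,-5,4,0,0,0,1.3,-5,4,0,0,0,1.3]'

```text
time_s: 29.38
position: [0.5565, -0.0417, 0.0547]
tcp_rot: [[0.155, -0.105, 0.982], [-0.807, 0.56, 0.187], [-0.569, -0.822, 0.002]]
force: [-1.9, -11.9, 6.1]
opening: 0.003
```

Request:
jog_arm --motion '[-0.8,0.5,0,0,0,0,-1.6,1,0,0,0,0,-1.6,1,0,0,0,0]'

```text
time_s: 29.75
position: [0.5565, -0.0414, 0.0547]
tcp_rot: [[0.156, -0.104, 0.982], [-0.809, 0.557, 0.187], [-0.566, -0.824, 0.003]]
force: [-2.4, -15.0, 6.8]
opening: 0.006
```

```bash
python3 lat.py
```

```text
29.75 [ 0.0004 -0.1309  0.0547] [ -2.4 -15.    6.8]
```

The force rose to 15 N with almost no further motion, so the latch is on its stop. I'll back straight off and check.

Request:
jog_arm --motion '[8,-6,0,0,0,0,25,-17,0,0,0,0,41,-28,0,0,0,0,20,-60,0,0,0,0,-10,-110,0,0,0,0,-30,-145,0,0,0,0,-60,-190,0,0,0,0,-60,-190,-60,0,0,0,-60,-190,-120,0,0,0,-60,-190,-180,0,0,0,-60,-190,-200,0,0,0,-60,-190,-200,0,0,0]'

```text
time_s: 31.25
position: [0.3698, -0.1333, 0.2445]
tcp_rot: [[0.15, -0.105, 0.983], [-0.805, 0.564, 0.183], [-0.574, -0.819, 0.0]]
force: [0.5, -0.2, -0.3]
opening: 0.006
```

Run:
```python
from h import *
print(tcp()[:3,3])
for n in("scene","top"):
  p,d=bot.capture(n);cv2.imwrite(f"pics/{n}16.png",p[:,:,::-1])
  q=(cloud(n,d)-TB[:3,3])@TB[:3,:3];c=p.astype(int)
  k=(q[...,1]<-.1)&(q[...,1]>-.2)&(abs(q[...,0])<.03)&(q[...,2]>.012)&(q[...,2]<.11)
  for lo in np.arange(.015,.095,.01):
    kk=k&(q[...,2]>lo)&(q[...,2]<lo+.01)
    if kk.sum()>3:print(n,lo.round(3),kk.sum(),np.percentile(q[kk][:,1],[5,50,95]).round(4))
  for y in(-.09,-.07,-.03,.03,.07):
    k=(abs(q[...,1]-y)<.006)&(q[...,0]>.08)&(q[...,0]<.14)&(q[...,2]>.08);print(y,k.sum(),np.median(q[k][:,2]).round(4))
```

```text
[ 0.36984328 -0.13326808  0.24445132]
scene 0.025 80 [-0.1153 -0.1117 -0.1017]
scene 0.035 15 [-0.1103 -0.1068 -0.1003]
scene 0.045 13 [-0.1092 -0.1048 -0.1002]
scene 0.055 12 [-0.1093 -0.105  -0.1002]
scene 0.065 33 [-0.1093 -0.1073 -0.1002]
scene 0.075 68 [-0.1087 -0.1046 -0.1003]
scene 0.085 5 [-0.1003 -0.1003 -0.1001]
-0.09 164 0.0947
-0.07 168 0.0962
-0.03 161 0.0962
0.03 161 0.0958
0.07 159 0.0959
top 0.025 57 [-0.1161 -0.1132 -0.1013]
top 0.035 10 [-0.1162 -0.1115 -0.1008]
top 0.065 31 [-0.1104 -0.1063 -0.1013]
top 0.075 67 [-0.1099 -0.1062 -0.1022]
top 0.085 5 [-0.1007 -0.1006 -0.1004]
-0.09 136 0.0953
-0.07 139 0.0963
-0.03 136 0.097
0.03 139 0.0967
0.07 129 0.0962
```

View pics/scene16.png

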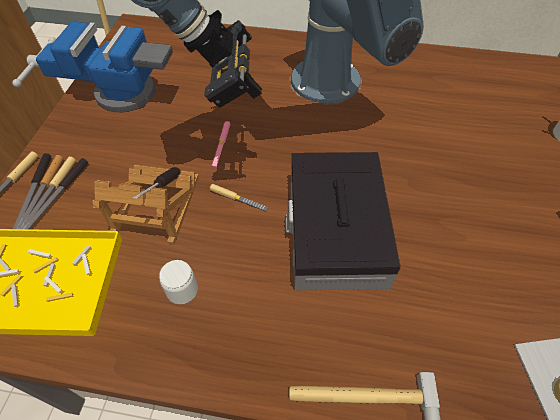

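View pics/top16.png

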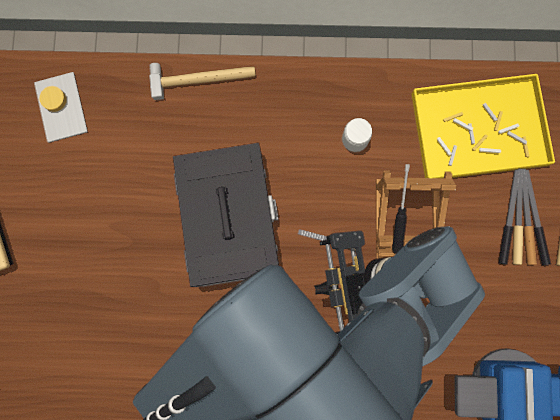

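Run:
```python
from h import *
T=tcp();print(loc()[:3,3])
p,d=bot.capture("wrist");cv2.imwrite("pics/wrist17.png",p[:,:,::-1])
q=(cloud("wrist",d,T)-TB[:3,3])@TB[:3,:3]
for x0,x1 in((-.02,.02),(.04,.1),(-.1,-.04)):
  k=(q[...,1]<-.09)&(q[...,1]>-.14)&(q[...,0]>x0)&(q[...,0]<x1)
  for lo in np.arange(.015,.1,.005):
    kk=k&(q[...,2]>lo)&(q[...,2]<lo+.005)
    if kk.sum()>3:print(x0,lo.round(3),kk.sum(),np.percentile(q[kk][:,1],[5,50,95]).round(4))
```

```text
[-0.19871453 -0.18684652  0.24426363]
-0.02 0.025 23 [-0.1165 -0.1163 -0.1139]
-0.02 0.03 163 [-0.1165 -0.1129 -0.1104]
-0.02 0.035 33 [-0.1109 -0.1106 -0.1064]
-0.02 0.04 33 [-0.1109 -0.1107 -0.1065]
-0.02 0.045 33 [-0.111  -0.1107 -0.1103]
-0.02 0.05 33 [-0.1109 -0.1107 -0.1104]
-0.02 0.055 33 [-0.111  -0.1107 -0.1104]
-0.02 0.06 33 [-0.1111 -0.1107 -0.1104]
-0.02 0.065 37 [-0.1111 -0.1107 -0.1103]
-0.02 0.07 126 [-0.1108 -0.1101 -0.1004]
-0.02 0.075 251 [-0.1095 -0.1056 -0.1007]
-0.02 0.08 40 [-0.101  -0.1007 -0.1003]
-0.02 0.085 64 [-0.101  -0.1008 -0.1004]
-0.02 0.09 158 [-0.1006 -0.0979 -0.091 ]
-0.02 0.095 220 [-0.1004 -0.0951 -0.0903]
0.04 0.015 40 [-0.1038 -0.1009 -0.1004]
0.04 0.02 43 [-0.1036 -0.1008 -0.1005]
0.04 0.025 40 [-0.1036 -0.1009 -0.1005]
0.04 0.03 42 [-0.1037 -0.1009 -0.1006]
0.04 0.035 55 [-0.1036 -0.1008 -0.1005]
0.04 0.04 51 [-0.1038 -0.1008 -0.1005]
0.04 0.045 53 [-0.1037 -0.1009 -0.1005]
0.04 0.05 81 [-0.1036 -0.101  -0.1006]
0.04 0.055 56 [-0.1016 -0.1008 -0.1005]
0.04 0.06 51 [-0.1011 -0.1008 -0.1005]
0.04 0.065 63 [-0.1011 -0.1007 -0.1005]
0.04 0.07 79 [
[... 198 characters left out ...]
 [-0.1005 -0.0958 -0.0903]
-0.1 0.015 49 [-0.1035 -0.1007 -0.1003]
-0.1 0.02 39 [-0.1035 -0.1006 -0.1002]
-0.1 0.025 46 [-0.1036 -0.1006 -0.1004]
-0.1 0.03 51 [-0.1035 -0.1006 -0.1003]
-0.1 0.035 52 [-0.1035 -0.1006 -0.1003]
-0.1 0.04 56 [-0.1034 -0.1007 -0.1004]
-0.1 0.045 56 [-0.1034 -0.1008 -0.1003]
-0.1 0.05 75 [-0.1035 -0.1008 -0.1003]
-0.1 0.055 53 [-0.1017 -0.1007 -0.1003]
-0.1 0.06 52 [-0.1009 -0.1006 -0.1002]
-0.1 0.065 74 [-0.1009 -0.1006 -0.1003]
-0.1 0.07 70 [-0.101  -0.1007 -0.1003]
-0.1 0.075 60 [-0.1011 -0.1007 -0.1003]
-0.1 0.08 69 [-0.101  -0.1005 -0.1002]
-0.1 0.085 87 [-0.101  -0.1007 -0.1004]
-0.1 0.09 243 [-0.1004 -0.0979 -0.0909]
-0.1 0.095 312 [-0.1004 -0.0958 -0.091 ]
```

View pics/wrist17.png

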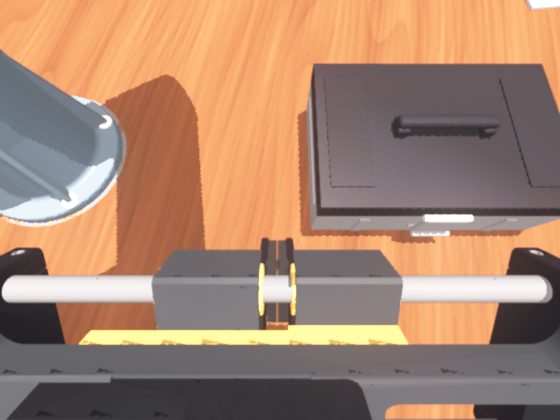

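The latch face is vertical at y=-110.7 mm over its whole height, parallel to the box front, with a small lip at the tip. That is fully home. The lid is flush at 96 mm, and the robot touches nothing.

```bash
python3 -c "
from rig import bot
print(bot.read_state()['time_s']);print(bot.hand_in())"
```

```text
31.4
the job is handed in; nothing more can be done
None
```

The toolbox is packed, shut and latched, and I handed the job in at 31.4 s of the 72 s allowed.

- **Drill case:** I tipped it over onto the mat and it lies level, with its top at about 44 mm. Its near end overhangs the mat's edge by roughly 10 mm. Past the balance point it fell the rest of the way on its own.
- **File:** I gripped it at its origin and carried it level. I let go only after feeling it touch the tray floor with 5.5 N. On release it settled about 4° nose-down, because the handle is thicker than the blade and the tip rests on the floor. That is its natural lie.
- **Lid:** I swung it down slowly and pressed it shut with about 16 N. Its top measures level at about 96 mm, which is fully shut.
- **Latch:** I folded it down and pressed it with about 15 N until it stopped moving. Its face measures parallel to the box front over its whole height.
- **Bystanders:** The screwdriver, the tin and the look-alike files appear unmoved in the last pictures. The final top view hides the pink one behind the arm, but the scene view shows it in place.

At hand-in the robot was clear of everything. No check failed. The only points short of ideal are the case's small overhang and the file's slight tilt.

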